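# Refit the inner bucket of a lever-lid bench bin

## Robot

A 6-joint arm with a two-finger parallel gripper is mounted at the origin on the work surface. World frame = base frame: x ahead of the robot, y to its left, z up, the work surface at z = 0. Lengths are in m, angles in rad, forces in N, time in s.
With the tool pointing down it reaches from about 0.3 to 0.875 m from the base axis. Payload 6.4 kg.
Tool frame: the origin (TCP) lies at the very end of the fingers, on their centre line; the grasp point (between the pads) lies ctrl.grip_point_offset behind it (ctrl.grip_point_offset is the distance from the TCP to the grasp point, in m); z points along the fingers, x is the direction in which the jaws open and shut, and the axes are right-handed (so a half turn about z gives the same grasp; the last joint's range is limited). The gripper opens to 85 mm and grips with 20 to 120 N. Pads are 22 mm wide; open, the fingers measure 114 mm over their backs; the gripper's body (76 mm by 85 mm) begins 54 mm behind the grasp point. The pads swing forward as they close: fully open they stand 13 mm farther back than shut.
Start: joints at [1.054, 0.181, 1.607, -0, 1.354, -0.206], TCP at [0.176, 0.547, 0.231] pointing down, gripper open.
Joint ranges: [-2.99, 2.99], [-0.89, 2.07], [0.3, 2.58], [-1.14, 4.28], [0, 2.63], [-3.12, 3.12]. Speed limits (rad/s): [2.57, 2.57, 3.01, 3.14, 3.14, 3.14].

## Interface

Orientations are given as a unit quaternion [w, x, y, z].
In Python, from bench import get_obs, viewer, workorder, ctrl gives the robot as it stands. The module is installed in compiled form; this text tells all that it offers.
- The arm moves only by the tool move_arm, never from a script. Its argument "increments" is a list of rows, each an object of numbers: "tx", "ty", "tz": the shift along the tool's x, y, z in m; "turn": the turn about the tool's z in degrees. A call has 1 to 20 rows; each row is the pose to reach, as a shift and turn from the pose commanded when the call began, along the tool's axes at that moment; what a row does not reach only later rows make up. A row lasts 1/12 s, in which the tool goes at most 41.7 mm and 7.16 degrees, less where a joint would pass 70% of its speed; a pose out of reach is approached as far as the arm can. A call with a gripper value outside its range is refused whole. "gripper" is the opening, from 0 (shut) to 1 (fully open), set as the call begins (left out, the last holds). The fingers move at their own pace and stop on an object; the grip force is fixed at half the most. Time passes only in rows, so rows that repeat a pose let the fingers close. It gives the time, the measured TCP pose, the force and the opening at its end, in the units of the state.
- get_obs(): the state, without advancing time (a new reading comes with each control period).
- viewer.camera(name): name is "side" or "top"; returns (picture, depth): 384x512x3 uint8, red, green, blue; 384x512 float32, m along the optical axis (not along the pixel's ray), 0 where there is no reading.
- viewer.get_calibration(name): a dict with "intrinsics" (3x3 intrinsics, pixels), "k1" (the pictures are not rectified: a ray, as slopes to the right and down, at radius r is drawn at 1 + k1 r^2 times it, then the intrinsics apply), "origin" and "attitude" of the camera in the world. Camera axes: x right, y up, looking along -z (the intrinsics and any distortion apply to the point x, -y, -z); pixel columns grow to the right and rows downward; lengths in m; the calibration is good to about 2 mm. A picture is of the moment at which its call begins. get_calibration takes no time and is no camera call.
- workorder.hand_in(): hands the job in, once; it reports no verdict.
The state is a dict: "time_s": time; "q": joint angles; "dq": joint speeds; "joint_efforts": joint torques, N m; "eef_pos": TCP position; "eef_rot": TCP orientation; "wrist_force": force on the tool from outside, world axes, zero at the start; "torque": the same for the moment, N m; "opening": opening from 0.0 (shut) to 1.0 (fully open).
Only numpy, scipy, OpenCV 4.12 (cv2) and the standard library are available. Lean on these libraries where they do the work, as an engineer would, in place of code of your own. Each camera call takes 0.05 s, during which the arm holds its last target.

## Task

Put the emptied blue bucket back into the bench bin and shut it: press the bin's lever right down, slide it sideways into its notch and let go, so that the lid stays up by itself; hang the bucket by its rim in the bin, setting it down gently and fully home. Then press the lever down, slide it back out of the notch and ease it all the way up so that the lid closes without slamming. Do not force the lever against its guide plate, and leave the other things on the bench where they are.

Things in the scene. Friction and masses are not known exactly. Their poses are not given: they have to be found in the camera images.
- bin: bench waste bin, brushed steel with black foot and collar, screwed down. Origin on the bench under the middle of its rectangular well; z up. Its front, where the lever sticks out, faces its own -x; the lid hinge is along its rear (+x). Outside: x from -141 to +97 mm, 148 mm wide, rim 165 mm above the bench. The well: 170 (x) x 124 mm (y), upright walls, 139 mm deep below the rim
- lid (a joint): angle of the bin's flat steel lid (252 x 160 mm, hinged 108 mm behind the bin's origin, 178 mm up), rad: 0 = shut, about 1.6 to 2.0 with the lever fully down, 1.35 to 1.75 with it locked. The lever drives it (4.2 x the lever's angle); let go, it falls shut by weight and spring
- lever (a joint): angle of the bin's lever, rad: 0 = up (lid shut), grows when pressed. Pivot 104 mm in front of the bin's origin, 115 mm up; arm 105 mm, 0.17 rad above level at rest. The bottom stop is the floor of the slot in the dark guide plate that it passes through; the plate is set differently on every bin: 40 to 50 mm down at the handle (0.38 to 0.48 rad), so feel for it. Pressing takes about 9 N, 5 N near the stop
- lever_side (a joint): sideways shift of the lever, m: 0 = in the slot's upright part, 0.018 = right across in the notch at its bottom, towards the bin's +y. Slides easily, but only when the handle is within about 3 mm of its bottom stop, as it must pass under a small lip. Let up in the notch, the handle rises 4 to 8 mm and hooks behind the lip. To free it, press fully down again, then slide back
- handle (a point): centre of the red cross roller at the lever's end, 18 mm thick, 40 mm long, along the bin's y axis (also this point's y axis); free above and at both ends, by which it can be pinched. At rest about 207 mm in front of the bin's origin, 133 mm above the bench
- guide: dark steel bracket on the bin's front; on it, in a setting that differs from bin to bin, the guide plate (56 mm wide, about 60 mm high) with the L-shaped slot that the lever passes through: an upright slot and, at its bottom, a notch to the bin's +y side. Origin 154 mm in front of the bin's origin, 115 mm above the bench, axes as the bin's; the plate's face is 47 mm from the roller's axis
- bucket_mid (a point): centre (half-way up) of the empty blue plastic inner bucket, loose, upright on the bench, about 0.32 kg; x along its long side, z up. Height 120 mm. Tapered: underside 140 x 94 mm, 164 x 118 mm below the flange; flange round the mouth 186 x 136 mm, 5 mm thick, on top. Hung home, its long side is along the bin's x (either way round), with 3 mm of play all round
- bucket_bar (a point): middle of the bucket's carrying bar, the place to grip it: 12 mm thick (y), 16 mm high, running along the bucket's x right across its mouth, top level with the flange; the bucket is open on both sides. 52 mm above bucket_mid. Hung home, it is 162 mm above the bench
- carton: small open cardboard carton of white gift boxes, 180 x 140 x 85 mm, with flaps folded out; bystander, origin at its underside
- pots: two nested terracotta flowerpots, 104 mm across, 110 mm high; bystander, origin at the underside
- bottle: green glass bottle, 68 mm across, 190 mm high; bystander, origin at the underside
- jar: glass jar with a brass-coloured cap, 76 mm across, 110 mm high; bystander, origin at the underside
- mug: white mug holding pens, 82 mm across, 95 mm high (pens to 150 mm); bystander, origin at the underside

How it is judged:
By the outcome, as a careful person would: the job done as asked, in the order asked, and still so for the second after the job is handed in, with the robot touching nothing.
It also fails if it takes over 72 s, if anything falls off the work surface, if the arm or the gripper's body presses on something with over 40 N, if the wrist force passes 120 N, or if a joint passes its speed limit or range.

## Working session

There is one attempt and no reset: what is moved stays moved. The work goes in short steps, Python scripts to look and compute and a tool call to move; the robot and the scene stay as the last step left them, time stands still between calls to the robot, and variables do not carry over. Pictures are saved under pics/ and viewed, and the job is handed in when it is done.

Besides the shell and the picture viewer there is one more tool, called after ">>>" by a JSON object that holds its "api" and its "payload", one argument or row to a line. move_arm: Moves the arm, as the interface text tells. Its arguments: {"type":"object","properties":{"increments":{"type":"array"},"gripper":{"type":"number"}},"required":["increments"]}

```bash
mkdir -p pics; python3 - <<'E'
from bench import get_obs, viewer, ctrl
import cv2,numpy as np
print(get_obs()); print(ctrl.grip_point_offset)
for n in("side","top"):
    p,d=viewer.camera(n); cv2.imwrite(f"pics/{n}0.png",cv2.resize(p[:,:,::-1],None,fx=1.5,fy=1.5)); np.savez(f"{n}0.npz",p=p,d=d)
    print(n,viewer.get_calibration(n))
E
```

```text
{'time_s': 0.0, 'q': array([ 1.05370105e+00,  1.81553905e-01,  1.60801955e+00, -3.09048090e-06,
        1.35378758e+00, -2.06316368e-01]), 'dq': array([-0.00220835, -0.00019528,  0.0007913 ,  0.00127084, -0.000742  ,
       -0.0001056 ]), 'joint_efforts': array([-2.36217311e-03, -4.44867218e+01, -3.51337552e+01, -6.33477175e-04,
        9.22708452e-03,  8.45784797e-06]), 'eef_pos': array([0.17554771, 0.54696361, 0.23037134]), 'eef_rot': array([ 3.64891723e-04,  8.08021864e-01,  5.89151836e-01, -8.05387512e-04]), 'wrist_force': array([ 0.24424282, -0.16894711,  0.52398182]), 'torque': array([ 0.00631724,  0.02535277, -0.00470726]), 'opening': 1.002585860708584}
0.0187
side {'intrinsics': array([[388.85403047,   0.        , 264.92349256],
       [  0.        , 388.85403047, 193.48758865],
       [  0.        ,   0.        ,   1.        ]]), 'k1': -0.11366116022690338, 'origin': array([ 0.02318488, -0.81350989,  1.14585627]), 'attitude': array([ 0.88615752,  0.35593686, -0.11317432, -0.27427244])}
top {'intrinsics': array([[358.49419121,   0.        , 261.28142187],
       [  0.        , 358.49419121, 192.76625472],
       [  0.        ,   0.        ,   1.        ]]), 'k1': -0.11345623344123208, 'origin': array([ 0.42928449, -0.01251662,  1.38935402]), 'attitude': array([-0.69513176, -0.04423922,  0.04041341,  0.71638083])}
```

View pics/side0.png

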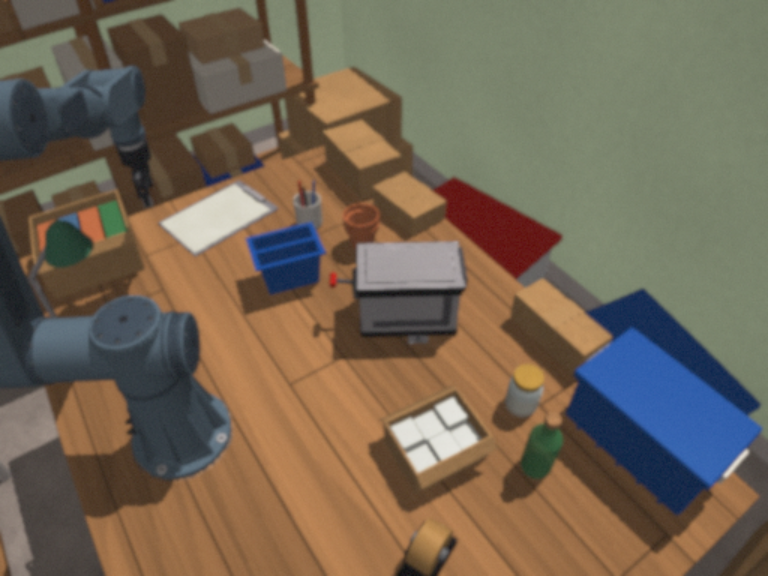

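View pics/top0.png

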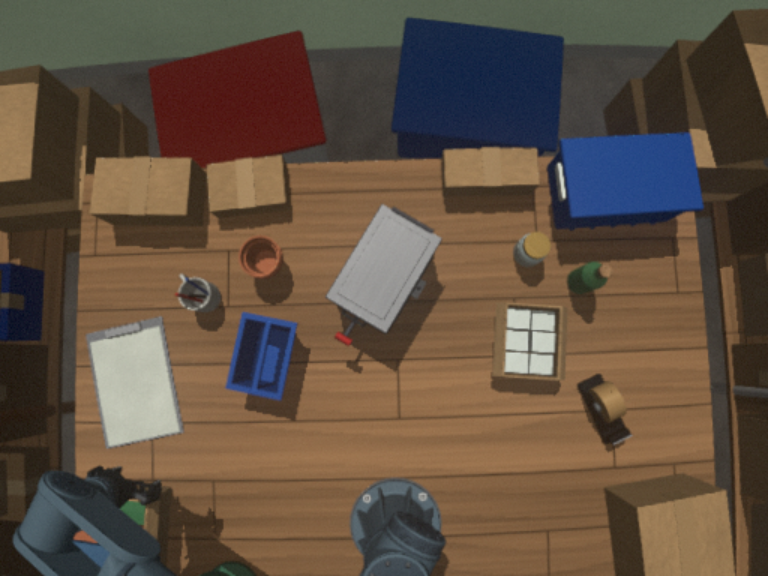

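The side view shows the bin at (410,285), with its red handle at (333,280), and the bucket at (287,258). In the top view the lid is at (385,268), the handle at (343,338) and the bucket at (262,355). All the bystanders are clear of these.

```bash
cat > h.py <<'E'
import numpy as np,cv2
from scipy.spatial.transform import Rotation as R
from bench import get_obs, viewer, ctrl
def cloud(n,p=None,d=None):
    c=viewer.get_calibration(n);K=c["intrinsics"];k=c["k1"]
    H,W=d.shape;u,v=np.meshgrid(np.arange(W),np.arange(H))
    pts=np.stack([u,v],-1).reshape(-1,1,2).astype(float)
    s=cv2.undistortPoints(pts,K,np.array([k,0,0,0.]),None).reshape(H,W,2) if True else 0
    P=np.stack([s[...,0]*d,-s[...,1]*d,-d],-1)
    w,x,y,z=c["attitude"];return P@R.from_quat([x,y,z,w]).as_matrix().T+c["origin"]
def snap(n,tag):
    p,d=viewer.camera(n);cv2.imwrite(f"pics/{n}{tag}.png",cv2.resize(p[:,:,::-1],None,fx=1.5,fy=1.5));return p,d,cloud(n,p,d)
def rect(xy):
    (c,s,a)=cv2.minAreaRect((xy*1000).astype(np.float32));return np.round(c,1),np.round(s,1),round(a,2)
E
python3 - <<'E'
from h import *
for n in("side","top"):
    z=np.load(n+"0.npz");p=z["p"].astype(int);d=z["d"];C=cloud(n,p,d)
    r,g,b=p[...,0],p[...,1],p[...,2]; ok=d>0
    X=C
    ws=ok&(X[...,0]>.25)&(X[...,0]<.9)&(abs(X[...,1])<.5)
    red=ws&(r>130)&(g<60)&(b<60)&(X[...,2]>.1)&(X[...,2]<.17)&(X[...,1]<.2)
    P=X[red]; print(n,"red",len(P),np.median(P,0) if len(P) else 0, P.min(0),P.max(0),rect(P[:,:2]))
    bl=ws&(b>r+40)&(b>g+20)&(X[...,2]>.02)&(X[...,2]<.2)
    P=X[bl]; fl=P[(P[:,2]>.11)]; print("blue",len(P),len(fl),np.percentile(P[:,2],[1,50,99]),rect(fl[:,:2]), np.median(fl,0))
    gr=ws&(abs(r-b)<25)&(X[...,2]>.165)&(X[...,2]<.21)&(abs(X[...,1])<.25)
    m,lab,st,_=cv2.connectedComponentsWithStats(gr.astype(np.uint8)); i=1+np.argmax(st[1:,4]); P=X[lab==i]
    print("lid",len(P),np.percentile(P[:,2],[1,50,99]),rect(P[:,:2]))
    t=ws&(X[...,2]<.03)&(X[...,2]>-.03);print("table",np.median(X[t][:,2]))
E
```

```text
side red 25 [0.46482921 0.09934755 0.1392706 ] [0.45388367 0.08586775 0.13291067] [0.47822636 0.11350944 0.14419046] (array([464.8,  99.8]), array([33.8, 11. ]), 59.13)
blue 2732 1534 [0.02450449 0.11616877 0.1745196 ] (array([607. , -68.6]), array([ 220.8, 1025.5]), 24.98) [ 0.74663478 -0.45076619  0.16803944]
lid 2368 [0.16815232 0.18159386 0.18711179] (array([626.1,   3.5]), array([167.1, 259.2]), 57.43)
table 3.902691081481002e-05
top red 36 [0.47004521 0.10773938 0.1407012 ] [0.45615867 0.09342238 0.13411635] [0.48094639 0.12499561 0.14563741] (array([469.3, 109. ]), array([35.9, 11.2]), 57.91)
blue 1726 1662 [0.06938395 0.16323088 0.17405411] (array([606.8, -54.9]), array([ 342.1, 1018.8]), 16.93) [ 0.74398945 -0.43214623  0.16491397]
lid 3500 [0.17523548 0.18193097 0.18799389] (array([629.8,   8. ]), array([162.2, 258.6]), 57.63)
table 6.027912424300119e-05
```

```bash
python3 - <<'E'
from h import *
for n in("side","top"):
    z=np.load(n+"0.npz");p=z["p"].astype(int);d=z["d"];X=cloud(n,p,d)
    r,g,b=p[...,0],p[...,1],p[...,2]; ok=d>0
    ws=ok&(X[...,0]>.25)&(X[...,0]<.9)&(abs(X[...,1])<.5)
    bl=ws&(b>r+30)&(b>g+15)&(X[...,2]>.105)&(X[...,2]<.14)&(X[...,1]>.1)
    P=X[bl];print(n,"bucket",len(P),np.percentile(P[:,2],[5,50,95]),rect(P[:,:2]),(P.max(0)+P.min(0))/2)
    c,s,a=rect(P[:,:2])
    for lo in(.165,.17,.175):
        gr=ws&(X[...,2]>lo)&(X[...,2]<.195)&(abs(X[...,1])<.25)
        m,lab,st,_=cv2.connectedComponentsWithStats(gr.astype(np.uint8)); i=1+np.argmax(st[1:,4]); Q=X[lab==i]
        print("lid",lo,len(Q),rect(Q[:,:2]))
    # bar : inner blue at bucket
    ca=p
    img=ca.astype(np.uint8)
    v,u=np.where(bl);v0,v1,u0,u1=v.min()-15,v.max()+40,u.min()-15,u.max()+15
    cv2.imwrite(f"pics/bk_{n}.png",cv2.resize(img[v0:v1,u0:u1,::-1],None,fx=5,fy=5))
    hv,hu=np.where(ws&(r>130)&(g<60)&(b<60)&(X[...,2]>.1)&(X[...,1]<.2));hv,hu=int(hv.mean()),int(hu.mean())
    cv2.imwrite(f"pics/hd_{n}.png",cv2.resize(img[hv-40:hv+40,hu-45:hu+75,::-1],None,fx=6,fy=6))
E
```

```text
side bucket 665 [0.10690911 0.11800643 0.12286588] (array([435.1, 303.2]), array([145.6, 184.7]), 75.91) [0.43565008 0.30011751 0.1158136 ]
lid 0.165 2404 (array([627.5,   3.8]), array([169.7, 261.1]), 57.67)
lid 0.17 2351 (array([627.5,   3.8]), array([169.7, 261.1]), 57.67)
lid 0.175 2281 (array([627.5,   3.8]), array([169.7, 261.1]), 57.67)
top bucket 831 [0.11258016 0.11965235 0.12441441] (array([434.6, 307.9]), array([137.1, 185.9]), 76.97) [0.43442819 0.30652442 0.11661901]
lid 0.165 3539 (array([630.9,   7.5]), array([162.5, 260.9]), 57.63)
lid 0.17 3538 (array([630.9,   7.5]), array([162.5, 260.9]), 57.63)
lid 0.175 3509 (array([630.9,   7.5]), array([162.5, 260.9]), 57.63)
```

View pics/hd_side.png

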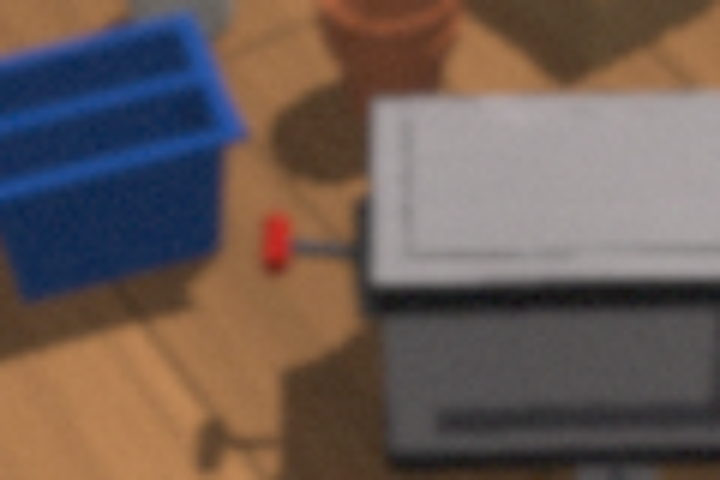

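View pics/bk_top.png

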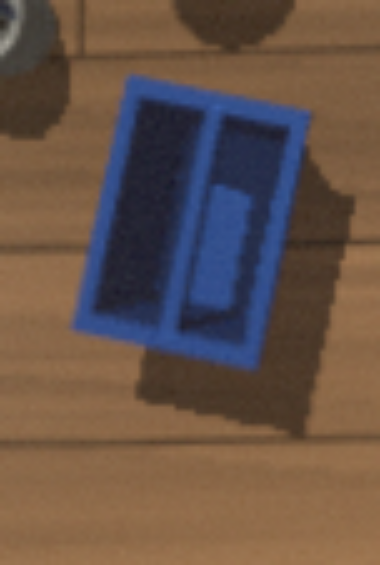

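View pics/hd_top.png

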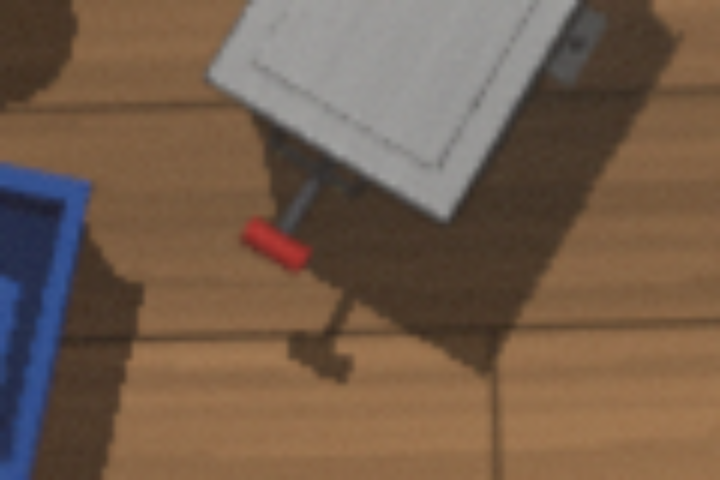

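Both cameras agree to about 1 mm once the visible side walls are allowed for. The bin origin is about (645, -2) mm with yaw -32.4°, the handle about (470, 108.5), and the bucket about (435, 308) with yaw -13°. Next I'll plan the move to above the handle.

```bash
cat >> h.py <<'E'
import json
YAW=-32.4
BO=np.array([.6452,-.0022])
def b2w(x,y):
    a=np.radians(YAW);return BO+np.array([x*np.cos(a)-y*np.sin(a),x*np.sin(a)+y*np.cos(a)])
def w2b(p):
    a=np.radians(YAW);d=np.asarray(p)[...,:2]-BO;return np.stack([d[...,0]*np.cos(a)+d[...,1]*np.sin(a),-d[...,0]*np.sin(a)+d[...,1]*np.cos(a)],-1)
def st():
    o=get_obs();w,x,y,z=o["eef_rot"];M=R.from_quat([x,y,z,w]).as_matrix()
    return o,np.degrees(np.arctan2(M[1,0],M[0,0]))
def plan(tgt,ang,n,smooth=True,cur=None):
    o,a=st();p=o["eef_pos"] if cur is None else np.array(cur[:3]); a=a if cur is None else cur[3]
    D=np.array(tgt)-p;r=np.radians(a);X=np.array([np.cos(r),np.sin(r),0]);Y=np.array([np.sin(r),-np.cos(r),0])
    v=np.array([D@X,D@Y,-D[2]]);t=(a-ang+180)%360-180
    print("t",o["time_s"],"pos",p.round(4),"ang",round(a,2),"-> tx,ty,tz,turn",v.round(4),round(t,2))
    s=np.arange(1,n+1)/n
    if smooth:s=s*s*(3-2*s)
    print(json.dumps([{"tx":round(v[0]*k,4),"ty":round(v[1]*k,4),"tz":round(v[2]*k,4),"turn":round(t*k,1)} for k in s]))
def say():
    o,a=st();f=np.array(o["wrist_force"]);c=w2b(f[:2]+BO)
    print("t",round(o["time_s"],2),"pos",o["eef_pos"].round(4),"bin",(w2b(o["eef_pos"])*1000).round(1),"ang",round(a,2),"F bin",c.round(1),f[2].round(1),"T",np.array(o["torque"]).round(2),"op",round(o["opening"],3))
E
python3 - <<'E'
from h import *
h=b2w(-.210,0);print(h)
plan([h[0],h[1],.22],57.6,18)
E
```

```text
[0.46789114 0.11032363]
t 0.1 pos [0.1756 0.547  0.2305] ang 72.19 -> tx,ty,tz,turn [-0.3264  0.4118  0.0105] 14.59
[{"tx": -0.0029, "ty": 0.0037, "tz": 0.0001, "turn": 0.1}, {"tx": -0.0112, "ty": 0.0141, "tz": 0.0004, "turn": 0.5}, {"tx": -0.0242, "ty": 0.0305, "tz": 0.0008, "turn": 1.1}, {"tx": -0.0412, "ty": 0.052, "tz": 0.0013, "turn": 1.8}, {"tx": -0.0616, "ty": 0.0777, "tz": 0.002, "turn": 2.8}, {"tx": -0.0846, "ty": 0.1068, "tz": 0.0027, "turn": 3.8}, {"tx": -0.1097, "ty": 0.1384, "tz": 0.0035, "turn": 4.9}, {"tx": -0.1361, "ty": 0.1717, "tz": 0.0044, "turn": 6.1}, {"tx": -0.1632, "ty": 0.2059, "tz": 0.0052, "turn": 7.3}, {"tx": -0.1903, "ty": 0.2401, "tz": 0.0061, "turn": 8.5}, {"tx": -0.2167, "ty": 0.2734, "tz": 0.0069, "turn": 9.7}, {"tx": -0.2418, "ty": 0.3051, "tz": 0.0077, "turn": 10.8}, {"tx": -0.2648, "ty": 0.3342, "tz": 0.0085, "turn": 11.8}, {"tx": -0.2852, "ty": 0.3599, "tz": 0.0091, "turn": 12.8}, {"tx": -0.3022, "ty": 0.3813, "tz": 0.0097, "turn": 13.5}, {"tx": -0.3152, "ty": 0.3977, "tz": 0.0101, "turn": 14.1}, {"tx": -0.3235, "ty": 0.4082, "tz": 0.0104, "turn": 14.5}, {"tx": -0.3264, "ty": 0.4118, "tz": 0.0105, "turn": 14.6}]
```

>>> {"api": "move_arm", "payload": {
  "increments": [
    {"tx":-0.003,"ty":0.004,"turn":0.1},
    {"tx":-0.011,"ty":0.014,"turn":0.5},
    {"tx":-0.024,"ty":0.03,"tz":0.001,"turn":1.1},
    {"tx":-0.041,"ty":0.052,"tz":0.001,"turn":1.8},
    {"tx":-0.062,"ty":0.078,"tz":0.002,"turn":2.8},
    {"tx":-0.085,"ty":0.107,"tz":0.003,"turn":3.8},
    {"tx":-0.11,"ty":0.138,"tz":0.004,"turn":4.9},
    {"tx":-0.136,"ty":0.172,"tz":0.004,"turn":6.1},
    {"tx":-0.163,"ty":0.206,"tz":0.005,"turn":7.3},
    {"tx":-0.19,"ty":0.24,"tz":0.006,"turn":8.5},
    {"tx":-0.217,"ty":0.273,"tz":0.007,"turn":9.7},
    {"tx":-0.242,"ty":0.305,"tz":0.008,"turn":10.8},
    {"tx":-0.265,"ty":0.334,"tz":0.009,"turn":11.8},
    {"tx":-0.285,"ty":0.36,"tz":0.009,"turn":12.8},
    {"tx":-0.302,"ty":0.381,"tz":0.01,"turn":13.5},
    {"tx":-0.315,"ty":0.398,"tz":0.01,"turn":14.1},
    {"tx":-0.3235,"ty":0.408,"tz":0.0105,"turn":14.5},
    {"tx":-0.3265,"ty":0.412,"tz":0.0105,"turn":14.6},
    {"tx":-0.3265,"ty":0.412,"tz":0.0105,"turn":14.6}
  ],
  "gripper": 1
}}

```text
validation failed for argument at $.in...
```

```bash
python3 - <<'E'
from h import *
say()
for n,(u0,u1,v0,v1) in {"side":(190,300,110,230),"top":(170,290,150,270)}.items():
    p,d,X=snap(n,"1"); np.savez(n+"1.npz",p=p,d=d)
    cv2.imwrite(f"pics/z1_{n}.png",cv2.resize(p[v0:v1,u0:u1,::-1],None,fx=5,fy=5))
say()
E
```

```text
t 0.1 pos [0.1756 0.547  0.2305] bin [-690.8  212.1] ang 72.19 F bin [-0.7  0.3] -0.1 T [-0.    0.06  0.02] op 1.0
t 0.2 pos [0.1757 0.5472 0.2307] bin [-690.8  212.3] ang 72.19 F bin [ 0.6 -0.5] 0.5 T [ 0.02 -0.01 -0.01] op 0.998
```

View pics/z1_side.png

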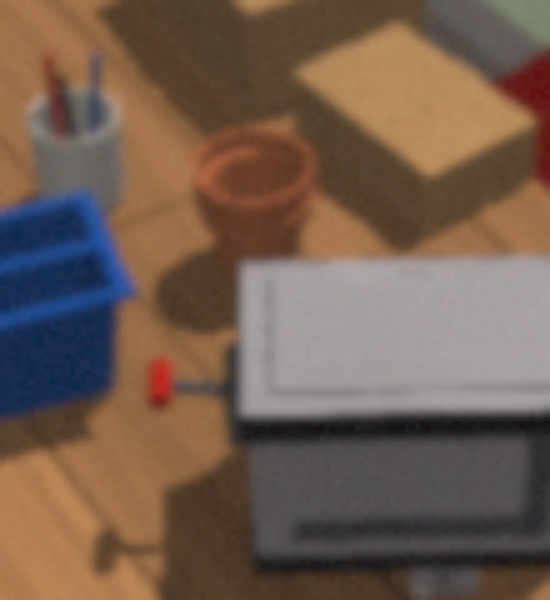

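View pics/z1_top.png

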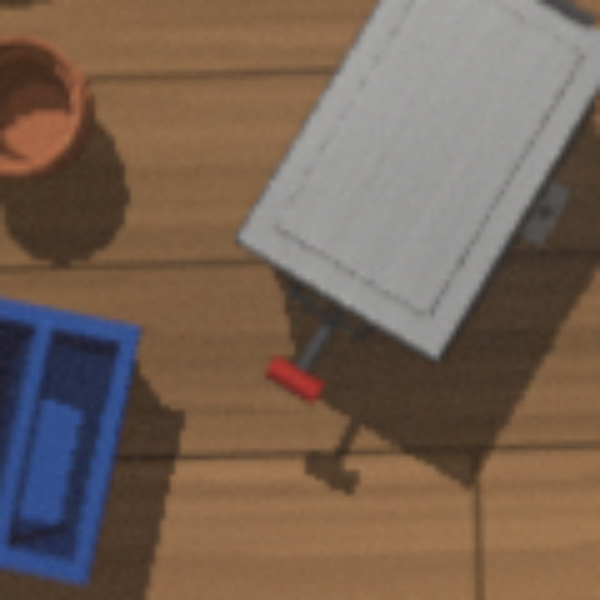

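The arm did not move: the call was refused, probably because two rows had no tz. The pictures show the unchanged scene. I'll resend with every key in each row.

>>> {"api": "move_arm", "payload": {
  "increments": [
    {"tx":-0.003,"ty":0.004,"tz":0.0,"turn":0.1},
    {"tx":-0.011,"ty":0.014,"tz":0.0,"turn":0.5},
    {"tx":-0.024,"ty":0.03,"tz":0.001,"turn":1.1},
    {"tx":-0.041,"ty":0.052,"tz":0.001,"turn":1.8},
    {"tx":-0.062,"ty":0.078,"tz":0.002,"turn":2.8},
    {"tx":-0.085,"ty":0.107,"tz":0.003,"turn":3.8},
    {"tx":-0.11,"ty":0.138,"tz":0.004,"turn":4.9},
    {"tx":-0.136,"ty":0.172,"tz":0.004,"turn":6.1},
    {"tx":-0.163,"ty":0.206,"tz":0.005,"turn":7.3},
    {"tx":-0.19,"ty":0.24,"tz":0.006,"turn":8.5},
    {"tx":-0.217,"ty":0.273,"tz":0.007,"turn":9.7},
    {"tx":-0.242,"ty":0.305,"tz":0.008,"turn":10.8},
    {"tx":-0.265,"ty":0.334,"tz":0.009,"turn":11.8},
    {"tx":-0.285,"ty":0.36,"tz":0.009,"turn":12.8},
    {"tx":-0.302,"ty":0.381,"tz":0.01,"turn":13.5},
    {"tx":-0.315,"ty":0.398,"tz":0.01,"turn":14.1},
    {"tx":-0.3235,"ty":0.408,"tz":0.0105,"turn":14.5},
    {"tx":-0.3265,"ty":0.412,"tz":0.0105,"turn":14.6},
    {"tx":-0.3265,"ty":0.412,"tz":0.0105,"turn":14.6}
  ],
  "gripper": 1
}}

```text
time_s: 1.78
eef_pos: [0.4682, 0.1098, 0.2207]
eef_rot: [-0.0, 0.877, 0.481, -0.0]
wrist_force: [0.4, 0.5, 0.7]
opening: 1.0
```

```bash
python3 - <<'E'
from h import *
say()
for n,(u0,u1,v0,v1) in {"side":(170,300,90,230),"top":(170,290,150,270)}.items():
    p,d,X=snap(n,"2"); np.savez(n+"2.npz",p=p,d=d)
    cv2.imwrite(f"pics/z2_{n}.png",cv2.resize(p[v0:v1,u0:u1,::-1],None,fx=4,fy=4))
E
```

```text
t 1.78 pos [0.4682 0.1098 0.2207] bin [-209.4   -0.3] ang 57.5 F bin [0.  0.6] 0.7 T [ 0.01  0.01 -0.02] op 1.0
```

View pics/z2_side.png

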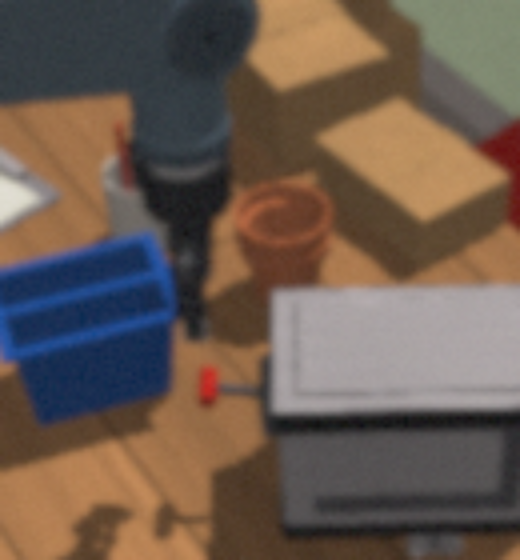

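View pics/z2_top.png

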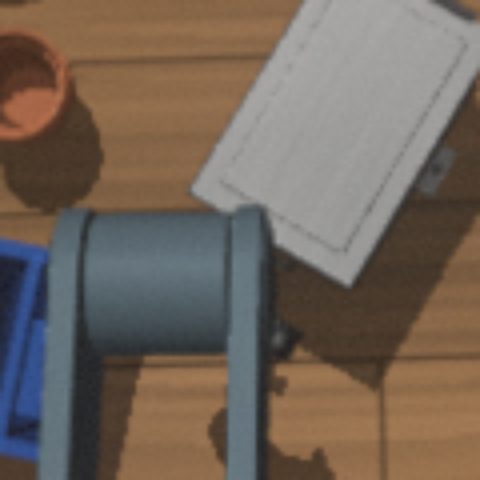

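In the side view the fingertips, at (195,330) in the crop, stand directly above the red roller at (207,385), with the jaws across the roller's axis. The top view is blocked by the wrist. I'll descend around the roller and half-close so the fingers cage it.

>>> {"api": "move_arm", "payload": {
  "increments": [
    {"tx":0,"ty":0,"tz":0.008,"turn":0},
    {"tx":0,"ty":0,"tz":0.024,"turn":0},
    {"tx":0,"ty":0,"tz":0.044,"turn":0},
    {"tx":0,"ty":0,"tz":0.064,"turn":0},
    {"tx":0,"ty":0,"tz":0.084,"turn":0},
    {"tx":0,"ty":0,"tz":0.096,"turn":0},
    {"tx":0,"ty":0,"tz":0.102,"turn":0},
    {"tx":0,"ty":0,"tz":0.104,"turn":0},
    {"tx":0,"ty":0,"tz":0.104,"turn":0},
    {"tx":0,"ty":0,"tz":0.104,"turn":0}
  ],
  "gripper": 0.62
}}

```text
time_s: 2.72
eef_pos: [0.4687, 0.111, 0.1175]
eef_rot: [0.0, 0.876, 0.482, 0.001]
wrist_force: [0.4, -0.3, -0.0]
opening: 0.62
```

```bash
python3 - <<'E'
from h import *
say()
for n,(u0,u1,v0,v1) in {"side":(170,300,90,230)}.items():
    p,d,X=snap(n,"3")
    cv2.imwrite(f"pics/z3_{n}.png",cv2.resize(p[v0:v1,u0:u1,::-1],None,fx=4,fy=4))
say()
E
```

```text
t 2.72 pos [0.4687 0.111  0.1175] bin [-209.7    1. ] ang 57.63 F bin [ 0.5 -0. ] -0.0 T [-0.02 -0.06 -0.02] op 0.62
t 2.77 pos [0.4689 0.1109 0.1177] bin [-209.5    1. ] ang 57.62 F bin [-0.4  0.3] 0.0 T [-0.    0.02 -0.01] op 0.619
```

View pics/z3_side.png

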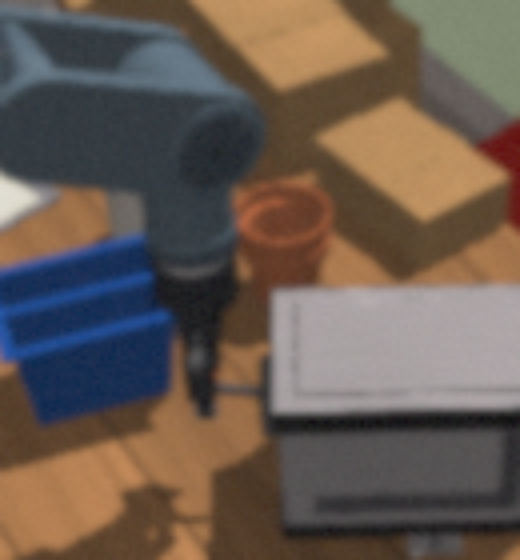

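The near finger now hides the roller, and the lever arm is visible at (235,388). I'll close in small steps and watch the sideways force.

>>> {"api": "move_arm", "payload": {
  "increments": [
    {"tx":0,"ty":0,"tz":0,"turn":0},
    {"tx":0,"ty":0,"tz":0,"turn":0}
  ],
  "gripper": 0.53
}}

```text
time_s: 2.93
eef_pos: [0.4688, 0.1106, 0.1176]
eef_rot: [0.0, 0.876, 0.482, 0.001]
wrist_force: [-1.3, -1.2, 1.0]
opening: 0.531
```

```bash
python3 -c "
from h import *
say()"
```

```text
t 2.93 pos [0.4688 0.1106 0.1176] bin [-209.4    0.7] ang 57.6 F bin [-0.5 -1.7] 1.0 T [-0.07  0.09 -0.  ] op 0.531
```

>>> {"api": "move_arm", "payload": {
  "increments": [
    {"tx":0,"ty":0,"tz":0,"turn":0},
    {"tx":0,"ty":0,"tz":0,"turn":0}
  ],
  "gripper": 0.505
}}

```text
time_s: 3.1
eef_pos: [0.4685, 0.1105, 0.1171]
eef_rot: [0.0, 0.876, 0.482, 0.0]
wrist_force: [0.5, -1.3, 0.8]
opening: 0.507
```

```bash
python3 -c "
from h import *
say()"
```

```text
t 3.1 pos [0.4685 0.1105 0.1171] bin [-209.6    0.5] ang 57.59 F bin [ 1.1 -0.9] 0.8 T [-0.12 -0.04  0.01] op 0.507
```

>>> {"api": "move_arm", "payload": {
  "increments": [
    {"tx":-0.001,"ty":0,"tz":0,"turn":0},
    {"tx":-0.001,"ty":0,"tz":0,"turn":0}
  ],
  "gripper": 0.49
}}

```text
time_s: 3.27
eef_pos: [0.4677, 0.1097, 0.1168]
eef_rot: [-0.0, 0.876, 0.482, 0.0]
wrist_force: [-0.1, 0.4, -0.8]
opening: 0.489
```

```bash
python3 -c "
from h import *
say()"
```

```text
t 3.27 pos [0.4677 0.1097 0.1168] bin [-209.9   -0.6] ang 57.58 F bin [-0.3  0.3] -0.8 T [-0.05 -0.02  0.01] op 0.489
```

>>> {"api": "move_arm", "payload": {
  "increments": [
    {"tx":0,"ty":0,"tz":0,"turn":0},
    {"tx":0,"ty":0,"tz":0,"turn":0}
  ],
  "gripper": 0.475
}}

```text
time_s: 3.43
eef_pos: [0.4677, 0.1097, 0.1168]
eef_rot: [-0.0, 0.876, 0.482, -0.0]
wrist_force: [0.4, 0.9, -0.2]
opening: 0.475
```

```bash
python3 -c "
from h import *
say()"
```

```text
t 3.43 pos [0.4677 0.1097 0.1168] bin [-209.9   -0.6] ang 57.59 F bin [-0.1  0.9] -0.2 T [-0.09  0.05  0.03] op 0.475
```

>>> {"api": "move_arm", "payload": {
  "increments": [
    {"tx":0,"ty":0,"tz":0,"turn":0},
    {"tx":0,"ty":0,"tz":0,"turn":0}
  ],
  "gripper": 0.455
}}

```text
time_s: 3.6
eef_pos: [0.4677, 0.1098, 0.1168]
eef_rot: [-0.0, 0.876, 0.482, -0.0]
wrist_force: [-0.3, -0.4, 0.8]
opening: 0.466
```

```bash
python3 -c "
from h import *
say()"
```

```text
t 3.6 pos [0.4677 0.1098 0.1168] bin [-209.9   -0.6] ang 57.59 F bin [-0.1 -0.5] 0.8 T [-0.    0.11 -0.04] op 0.466
```

The lever is centred and gripped with almost no sideways force. I'll press along its arc to 36 mm.

>>> {"api": "move_arm", "payload": {
  "increments": [
    {"tx":0,"ty":0,"tz":0,"turn":0},
    {"tx":0,"ty":-0.0003,"tz":0.002,"turn":0},
    {"tx":0,"ty":-0.0007,"tz":0.005,"turn":0},
    {"tx":0,"ty":-0.0011,"tz":0.009,"turn":0},
    {"tx":0,"ty":-0.0014,"tz":0.013,"turn":0},
    {"tx":0,"ty":-0.0015,"tz":0.017,"turn":0},
    {"tx":0,"ty":-0.0015,"tz":0.021,"turn":0},
    {"tx":0,"ty":-0.0013,"tz":0.025,"turn":0},
    {"tx":0,"ty":-0.0009,"tz":0.029,"turn":0},
    {"tx":0,"ty":-0.0005,"tz":0.032,"turn":0},
    {"tx":0,"ty":-0.0001,"tz":0.035,"turn":0},
    {"tx":0,"ty":0.0001,"tz":0.036,"turn":0},
    {"tx":0,"ty":0.0001,"tz":0.036,"turn":0}
  ],
  "gripper": 0.35
}}

```text
time_s: 4.68
eef_pos: [0.4678, 0.11, 0.0813]
eef_rot: [-0.0, 0.876, 0.482, 0.0]
wrist_force: [-5.9, 1.2, 8.5]
opening: 0.452
```

```bash
python3 -c "
from h import *
say()
p,d,X=snap('side','4')"
```

```text
t 4.68 pos [0.4678 0.11   0.0813] bin [-209.8   -0.3] ang 57.62 F bin [-5.7 -2.1] 8.5 T [-0.09  0.21 -0.02] op 0.452
```

View pics/side4.png

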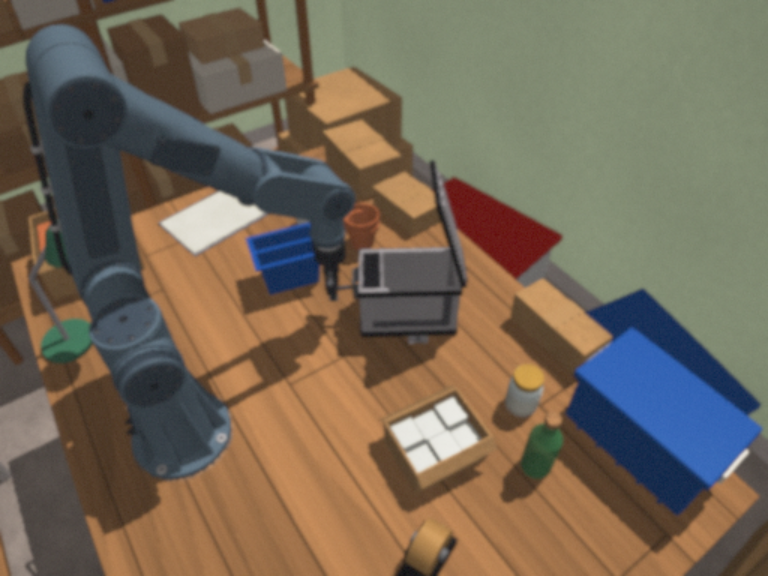

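The side view shows the lid up at about 85°, with its edge at (440,165). I'll feel for the stop in small steps.

>>> {"api": "move_arm", "payload": {
  "increments": [
    {"tx":0,"ty":-0.0004,"tz":0.001,"turn":0},
    {"tx":0,"ty":-0.0003,"tz":0.002,"turn":0},
    {"tx":0,"ty":-0.0002,"tz":0.003,"turn":0},
    {"tx":0,"ty":-0.0002,"tz":0.003,"turn":0}
  ]
}}

```text
time_s: 5.07
eef_pos: [0.4683, 0.1099, 0.0786]
eef_rot: [0.0, 0.876, 0.482, 0.001]
wrist_force: [-3.5, 0.7, 8.2]
opening: 0.454
```

>>> {"api": "move_arm", "payload": {
  "increments": [
    {"tx":0,"ty":0.0002,"tz":0.001,"turn":0},
    {"tx":0,"ty":0.0002,"tz":0.001,"turn":0}
  ]
}}

```text
time_s: 5.23
eef_pos: [0.4685, 0.1099, 0.0776]
eef_rot: [0.0, 0.876, 0.482, 0.001]
wrist_force: [-4.1, 0.5, 9.1]
opening: 0.453
```

>>> {"api": "move_arm", "payload": {
  "increments": [
    {"tx":0,"ty":0.0002,"tz":0.001,"turn":0},
    {"tx":0,"ty":0.0002,"tz":0.001,"turn":0}
  ]
}}

```text
time_s: 5.4
eef_pos: [0.4686, 0.1098, 0.0766]
eef_rot: [0.0, 0.876, 0.482, 0.001]
wrist_force: [-4.2, 0.7, 8.4]
opening: 0.456
```

```bash
python3 -c "
from h import *
say()"
```

```text
t 5.4 pos [0.4686 0.1098 0.0766] bin [-209.1   -0. ] ang 57.61 F bin [-3.9 -1.7] 8.4 T [-0.12  0.09 -0.  ] op 0.456
```

>>> {"api": "move_arm", "payload": {
  "increments": [
    {"tx":0,"ty":0.0002,"tz":0.001,"turn":0},
    {"tx":0,"ty":0.0002,"tz":0.001,"turn":0}
  ]
}}

```text
time_s: 5.57
eef_pos: [0.4688, 0.1098, 0.0756]
eef_rot: [0.0, 0.876, 0.482, 0.001]
wrist_force: [-3.2, 1.2, 8.0]
opening: 0.452
```

>>> {"api": "move_arm", "payload": {
  "increments": [
    {"tx":0,"ty":0.0002,"tz":0.001,"turn":0},
    {"tx":0,"ty":0.0002,"tz":0.001,"turn":0}
  ]
}}

```text
time_s: 5.73
eef_pos: [0.469, 0.1097, 0.0746]
eef_rot: [0.0, 0.876, 0.482, 0.001]
wrist_force: [-3.7, -0.3, 8.3]
opening: 0.454
```

>>> {"api": "move_arm", "payload": {
  "increments": [
    {"tx":0,"ty":0.0002,"tz":0.001,"turn":0},
    {"tx":0,"ty":0.0002,"tz":0.001,"turn":0}
  ]
}}

```text
time_s: 5.9
eef_pos: [0.4691, 0.1095, 0.0735]
eef_rot: [0.0, 0.876, 0.482, 0.001]
wrist_force: [-3.6, 1.9, 7.2]
opening: 0.455
```

>>> {"api": "move_arm", "payload": {
  "increments": [
    {"tx":0,"ty":0.0002,"tz":0.001,"turn":0},
    {"tx":0,"ty":0.0002,"tz":0.001,"turn":0}
  ]
}}

```text
time_s: 6.07
eef_pos: [0.4694, 0.1095, 0.0726]
eef_rot: [0.0, 0.876, 0.482, 0.001]
wrist_force: [-3.4, 1.7, 7.8]
opening: 0.455
```

>>> {"api": "move_arm", "payload": {
  "increments": [
    {"tx":0,"ty":0.0002,"tz":0.001,"turn":0},
    {"tx":0,"ty":0.0002,"tz":0.001,"turn":0}
  ]
}}

```text
time_s: 6.23
eef_pos: [0.4695, 0.1094, 0.0715]
eef_rot: [0.0, 0.876, 0.482, 0.001]
wrist_force: [-3.3, 1.6, 7.9]
opening: 0.454
```

>>> {"api": "move_arm", "payload": {
  "increments": [
    {"tx":0,"ty":0.0002,"tz":0.001,"turn":0},
    {"tx":0,"ty":0.0002,"tz":0.001,"turn":0}
  ]
}}

```text
time_s: 6.4
eef_pos: [0.4697, 0.1092, 0.0705]
eef_rot: [0.0, 0.876, 0.482, 0.001]
wrist_force: [-2.7, 2.0, 7.2]
opening: 0.454
```

>>> {"api": "move_arm", "payload": {
  "increments": [
    {"tx":0,"ty":0.0003,"tz":0.001,"turn":0},
    {"tx":0,"ty":0.0003,"tz":0.001,"turn":0}
  ]
}}

```text
time_s: 6.57
eef_pos: [0.4699, 0.1091, 0.0694]
eef_rot: [0.0, 0.876, 0.482, 0.001]
wrist_force: [-2.2, 1.8, 6.5]
opening: 0.451
```

```bash
python3 -c "
from h import *
say()"
```

```text
t 6.57 pos [0.4699 0.1091 0.0694] bin [-207.6    0. ] ang 57.61 F bin [-2.8  0.4] 6.5 T [-0.03 -0.09  0.05] op 0.451
```

>>> {"api": "move_arm", "payload": {
  "increments": [
    {"tx":0,"ty":0.0003,"tz":0.001,"turn":0},
    {"tx":0,"ty":0.0003,"tz":0.001,"turn":0}
  ]
}}

```text
time_s: 6.73
eef_pos: [0.4701, 0.1089, 0.0684]
eef_rot: [0.0, 0.876, 0.482, 0.001]
wrist_force: [-2.8, 0.8, 7.3]
opening: 0.454
```

>>> {"api": "move_arm", "payload": {
  "increments": [
    {"tx":0,"ty":0.0003,"tz":0.001,"turn":0},
    {"tx":0,"ty":0.0003,"tz":0.001,"turn":0}
  ]
}}

```text
time_s: 6.9
eef_pos: [0.4703, 0.1088, 0.0675]
eef_rot: [0.0, 0.876, 0.482, 0.001]
wrist_force: [-3.1, 1.0, 7.2]
opening: 0.452
```

```bash
python3 -c "
from h import *
p,d,X=snap('side','5')
C=w2b(X)*1000
# lid points
m=(d>0)&(X[...,2]>.2)&(C[...,0]>20)&(C[...,0]<260)&(abs(C[...,1])<85)&(X[...,2]<.5)
P=np.stack([C[...,0][m],X[...,2][m]*1000],-1);print(len(P))
for lo in range(200,460,40):
    q=P[(P[:,1]>lo)&(P[:,1]<lo+40)]
    if len(q):print(lo,len(q),np.percentile(q[:,0],[10,50,90]).round(1))
cv2.imwrite('pics/z5.png',cv2.resize(p[100:230,180:330,::-1],None,fx=5,fy=4.6))
"
```

```text
1337
200 204 [110.9 116.9 122.6]
240 220 [123.6 129.7 135.1]
280 229 [136.4 142.3 147.8]
320 246 [149.1 154.9 160.5]
360 253 [162.5 167.7 173.4]
400 185 [172.4 176.4 183. ]
```

View pics/z5.png

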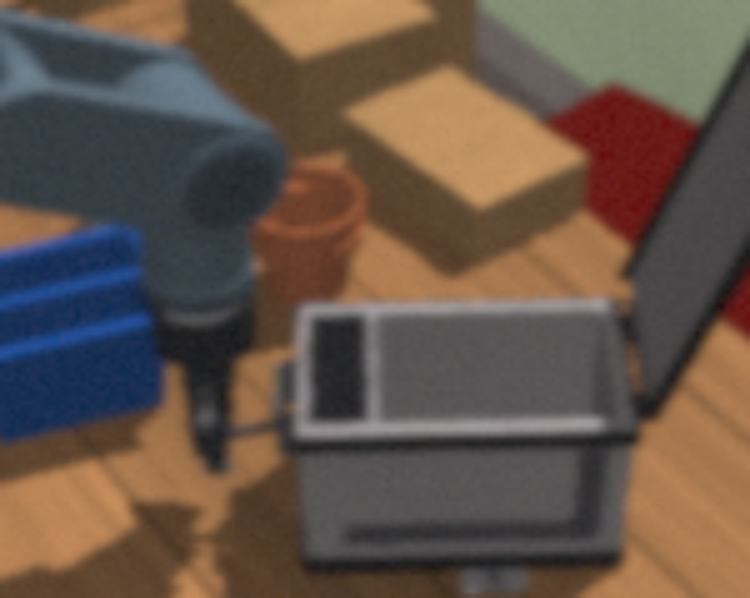

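The lid now stands at about 1.88 rad, so the lever is at about 46.5 mm and has not reached its stop. I'll keep going in small steps.

>>> {"api": "move_arm", "payload": {
  "increments": [
    {"tx":0,"ty":0.0003,"tz":0.001,"turn":0},
    {"tx":0,"ty":0.0003,"tz":0.001,"turn":0}
  ]
}}

```text
time_s: 7.12
eef_pos: [0.4705, 0.1087, 0.0667]
eef_rot: [0.0, 0.876, 0.482, 0.001]
wrist_force: [-4.8, 1.3, 10.5]
opening: 0.455
```

>>> {"api": "move_arm", "payload": {
  "increments": [
    {"tx":0,"ty":0.0003,"tz":0.001,"turn":0},
    {"tx":0,"ty":0.0003,"tz":0.001,"turn":0}
  ]
}}

```text
time_s: 7.28
eef_pos: [0.4707, 0.1087, 0.0661]
eef_rot: [-0.0, 0.876, 0.482, 0.0]
wrist_force: [-7.5, 1.8, 15.9]
opening: 0.455
```

```bash
cat > lid.py <<'E'
from h import *
say()
p,d,X=snap('side','L')
C=w2b(X)*1000
m=(d>0)&(X[...,2]>.22)&(C[...,0]>0)&(C[...,0]<260)&(abs(C[...,1])<85)&(X[...,2]<.4)
P=np.stack([C[...,0][m],X[...,2][m]*1000],-1)
k=np.polyfit(P[:,1],P[:,0],1);r=P[:,0]-np.polyval(k,P[:,1]);q=P[abs(r)<8];k=np.polyfit(q[:,1],q[:,0],1)
a=np.pi/2+np.arctan(k[0]);print("lid",round(a,3),"lever",round(a/4.2,4),"depth",round(17.8-105*np.sin(.17-a/4.2),1),len(q),len(P))
E
python3 lid.py
```

```text
t 7.28 pos [0.4707 0.1087 0.0661] bin [-2.068e+02  1.000e-01] ang 57.61 F bin [-7.3 -2.5] 15.9 T [-0.03  0.61 -0.08] op 0.455
lid 1.944 lever 0.463 depth 48.1 1161 1200
```

The force climbs from 7 to 16 N, so this is the stop. I'll ease off 1 mm and start sliding towards +y.

>>> {"api": "move_arm", "payload": {
  "increments": [
    {"tx":0,"ty":0,"tz":-0.001,"turn":0},
    {"tx":0.001,"ty":0,"tz":-0.001,"turn":0},
    {"tx":0.003,"ty":0,"tz":-0.001,"turn":0},
    {"tx":0.005,"ty":0,"tz":-0.001,"turn":0},
    {"tx":0.007,"ty":0,"tz":-0.001,"turn":0}
  ]
}}

```text
time_s: 7.75
eef_pos: [0.4734, 0.1133, 0.0665]
eef_rot: [0.0, 0.876, 0.482, -0.001]
wrist_force: [-8.6, -5.8, 13.4]
opening: 0.454
```

```bash
python3 -c "
from h import *
say()"
```

```text
t 7.75 pos [0.4734 0.1133 0.0665] bin [-206.9    5.5] ang 57.59 F bin [-4.2 -9.5] 13.4 T [-1.13  0.82 -0.33] op 0.454
```

>>> {"api": "move_arm", "payload": {
  "increments": [
    {"tx":0,"ty":0,"tz":-0.0008,"turn":0},
    {"tx":0.001,"ty":0,"tz":-0.0008,"turn":0},
    {"tx":0.002,"ty":0,"tz":-0.0008,"turn":0}
  ]
}}

```text
time_s: 8.0
eef_pos: [0.4748, 0.1156, 0.0671]
eef_rot: [0.0, 0.876, 0.482, -0.0]
wrist_force: [-6.6, -0.8, 9.7]
opening: 0.454
```

```bash
python3 -c "
from h import *
say()"
```

```text
t 8.0 pos [0.4748 0.1156 0.0671] bin [-207.     8.2] ang 57.59 F bin [-5.2 -4.2] 9.7 T [-0.41  0.52 -0.17] op 0.454
```

Sliding freely at lower press; continue to 18 mm.

>>> {"api": "move_arm", "payload": {
  "increments": [
    {"tx":0.0015,"ty":0,"tz":0,"turn":0},
    {"tx":0.003,"ty":0,"tz":0,"turn":0},
    {"tx":0.0045,"ty":0,"tz":0,"turn":0},
    {"tx":0.006,"ty":0,"tz":0,"turn":0},
    {"tx":0.007,"ty":0,"tz":0,"turn":0}
  ]
}}

```text
time_s: 8.42
eef_pos: [0.4785, 0.1215, 0.067]
eef_rot: [0.0, 0.876, 0.482, -0.0]
wrist_force: [-6.2, -1.2, 8.4]
opening: 0.454
```

```bash
python3 -c "
from h import *
say()"
```

```text
t 8.42 pos [0.4785 0.1215 0.067 ] bin [-207.    15.2] ang 57.59 F bin [-4.6 -4.4] 8.4 T [-0.52  0.53 -0.21] op 0.454
```

>>> {"api": "move_arm", "payload": {
  "increments": [
    {"tx":0.001,"ty":0,"tz":0,"turn":0},
    {"tx":0.002,"ty":0,"tz":0,"turn":0}
  ]
}}

```text
time_s: 8.58
eef_pos: [0.4794, 0.1228, 0.067]
eef_rot: [0.0, 0.876, 0.482, -0.001]
wrist_force: [-8.2, -7.2, 9.7]
opening: 0.451
```

>>> {"api": "move_arm", "payload": {
  "increments": [
    {"tx":0.001,"ty":0,"tz":0,"turn":0},
    {"tx":0.001,"ty":0,"tz":0,"turn":0}
  ]
}}

```text
time_s: 8.75
eef_pos: [0.4796, 0.1229, 0.0669]
eef_rot: [0.0, 0.877, 0.481, -0.002]
wrist_force: [-9.2, -8.6, 10.8]
opening: 0.453
```

```bash
python3 -c "
from h import *
say()"
```

```text
t 8.75 pos [0.4796 0.1229 0.0669] bin [-206.9   16.9] ang 57.54 F bin [ -3.2 -12.2] 10.8 T [-1.29  0.81 -0.74] op 0.453
```

That is the end of the notch, with 12 N building up sideways. I'll back off 1.5 mm and ease up to hook it.

>>> {"api": "move_arm", "payload": {
  "increments": [
    {"tx":-0.0015,"ty":0,"tz":0,"turn":0},
    {"tx":-0.0015,"ty":-0.0003,"tz":-0.001,"turn":0},
    {"tx":-0.0015,"ty":-0.0006,"tz":-0.002,"turn":0},
    {"tx":-0.0015,"ty":-0.0009,"tz":-0.003,"turn":0},
    {"tx":-0.0015,"ty":-0.0012,"tz":-0.004,"turn":0},
    {"tx":-0.0015,"ty":-0.0014,"tz":-0.005,"turn":0}
  ]
}}

```text
time_s: 9.25
eef_pos: [0.4782, 0.1232, 0.0714]
eef_rot: [0.0, 0.876, 0.482, -0.0]
wrist_force: [-1.4, -5.6, 0.2]
opening: 0.452
```

>>> {"api": "move_arm", "payload": {
  "increments": [
    {"tx":0,"ty":-0.0002,"tz":-0.001,"turn":0},
    {"tx":0,"ty":-0.0002,"tz":-0.001,"turn":0}
  ]
}}

```text
time_s: 9.42
eef_pos: [0.478, 0.1233, 0.0723]
eef_rot: [0.0, 0.876, 0.482, -0.001]
wrist_force: [-1.2, -4.7, 1.3]
opening: 0.453
```

```bash
python3 lid.py
```

```text
t 9.42 pos [0.478  0.1233 0.0723] bin [-208.4   16.4] ang 57.57 F bin [ 1.5 -4.6] 1.3 T [-0.57  0.46 -0.32] op 0.453
lid 1.625 lever 0.387 depth 40.4 556 560
```

The force has gone to about 1 N and the lid stands at 1.63 rad, so the lever has hooked. I'll open, check, and rise.

>>> {"api": "move_arm", "payload": {
  "increments": [
    {"tx":-0.001,"ty":0,"tz":0,"turn":0},
    {"tx":-0.001,"ty":0,"tz":0,"turn":0},
    {"tx":-0.001,"ty":0,"tz":0,"turn":0}
  ],
  "gripper": 0.65
}}

```text
time_s: 9.72
eef_pos: [0.4779, 0.1232, 0.0725]
eef_rot: [-0.0, 0.876, 0.482, 0.0]
wrist_force: [0.2, -0.4, 0.3]
opening: 0.651
```

```bash
python3 lid.py
```

```text
t 9.72 pos [0.4779 0.1232 0.0725] bin [-208.5   16.2] ang 57.6 F bin [ 0.4 -0.3] 0.3 T [ 0.03  0.   -0.06] op 0.651
lid 1.523 lever 0.3625 depth 37.9 374 374
```

```bash
python3 - <<'E'
from h import *
plan([.4779,.1232,.2025],57.6,7)
plan([.4352,.3078,.19],77,10,cur=[.4779,.1232,.2025,57.6])
plan([.4352,.3078,.19],77,10)
E
```

```text
t 9.7667 pos [0.4779 0.1232 0.0725] ang 57.6 -> tx,ty,tz,turn [ 0.    0.   -0.13] 0.0
[{"tx": 0.0, "ty": 0.0, "tz": -0.0072, "turn": 0.0}, {"tx": 0.0, "ty": 0.0, "tz": -0.0258, "turn": 0.0}, {"tx": 0.0, "ty": 0.0, "tz": -0.0511, "turn": 0.0}, {"tx": 0.0, "ty": 0.0, "tz": -0.0788, "turn": 0.0}, {"tx": 0.0, "ty": 0.0, "tz": -0.1042, "turn": 0.0}, {"tx": 0.0, "ty": 0.0, "tz": -0.1228, "turn": 0.0}, {"tx": 0.0, "ty": 0.0, "tz": -0.13, "turn": 0.0}]
t 9.7667 pos [0.4779 0.1232 0.2025] ang 57.6 -> tx,ty,tz,turn [ 0.133  -0.135   0.0125] -19.4
[{"tx": 0.0037, "ty": -0.0038, "tz": 0.0004, "turn": -0.5}, {"tx": 0.0138, "ty": -0.014, "tz": 0.0013, "turn": -2.0}, {"tx": 0.0287, "ty": -0.0292, "tz": 0.0027, "turn": -4.2}, {"tx": 0.0468, "ty": -0.0475, "tz": 0.0044, "turn": -6.8}, {"tx": 0.0665, "ty": -0.0675, "tz": 0.0063, "turn": -9.7}, {"tx": 0.0862, "ty": -0.0875, "tz": 0.0081, "turn": -12.6}, {"tx": 0.1043, "ty": -0.1058, "tz": 0.0098, "turn": -15.2}, {"tx": 0.1192, "ty": -0.1209, "tz": 0.0112, "turn": -17.4}, {"tx": 0.1293, "ty": -0.1312, "tz": 0.0122, "turn": -18.9}, {"tx": 0.133, "ty": -0.135, "tz": 0.0125, "turn": -19.4}]
t 9.7667 pos [0.4779 0.1232 0.0725] ang 57.6 -> tx,ty,tz,turn [ 0.133  -0.1349 -0.1175] -19.4
[{"tx": 0.0037, "ty": -0.0038, "tz": -0.0033, "turn": -0.5}, {"tx": 0.0138, "ty": -0.014, "tz": -0.0122, "turn": -2.0}, {"tx": 0.0287, "ty": -0.0291, "tz": -0.0254, "turn": -4.2}, {"tx": 0.0468, "ty": -0.0475, "tz": -0.0413, "turn": -6.8}, {"tx": 0.0665, "ty": -0.0675, "tz": -0.0587, "turn": -9.7}, {"tx": 0.0862, "ty": -0.0874, "tz": -0.0761, "turn": -12.6}, {"tx": 0.1043, "ty": -0.1058, "tz": -0.0921, "turn": -15.2}, {"tx": 0.1192, "ty": -0.1209, "tz": -0.1052, "turn": -17.4}, {"tx": 0.1293, "ty": -0.1311, "tz": -0.1142, "turn": -18.9}, {"tx": 0.133, "ty": -0.1349, "tz": -0.1175, "turn": -19.4}]
```

>>> {"api": "move_arm", "payload": {
  "increments": [
    {"tx":0,"ty":0,"tz":-0.007,"turn":0},
    {"tx":0,"ty":0,"tz":-0.026,"turn":0},
    {"tx":0,"ty":0,"tz":-0.051,"turn":0},
    {"tx":0,"ty":0,"tz":-0.079,"turn":0},
    {"tx":0.004,"ty":-0.004,"tz":-0.104,"turn":-0.5},
    {"tx":0.014,"ty":-0.014,"tz":-0.122,"turn":-2.0},
    {"tx":0.029,"ty":-0.029,"tz":-0.128,"turn":-4.2},
    {"tx":0.047,"ty":-0.047,"tz":-0.128,"turn":-6.8},
    {"tx":0.0665,"ty":-0.0675,"tz":-0.127,"turn":-9.7},
    {"tx":0.086,"ty":-0.0875,"tz":-0.124,"turn":-12.6},
    {"tx":0.104,"ty":-0.106,"tz":-0.121,"turn":-15.2},
    {"tx":0.119,"ty":-0.121,"tz":-0.119,"turn":-17.4},
    {"tx":0.129,"ty":-0.131,"tz":-0.118,"turn":-18.9},
    {"tx":0.133,"ty":-0.135,"tz":-0.1175,"turn":-19.4},
    {"tx":0.133,"ty":-0.135,"tz":-0.1175,"turn":-19.4}
  ],
  "gripper": 0.65
}}

```text
time_s: 11.02
eef_pos: [0.4346, 0.3086, 0.1903]
eef_rot: [-0.0, 0.782, 0.623, 0.0]
wrist_force: [-0.4, -1.2, -0.5]
opening: 0.649
```

```bash
python3 - <<'E'
from h import *
say()
for n,(u0,u1,v0,v1) in {"side":(140,340,70,230),"top":(140,300,120,280)}.items():
    p,d,X=snap(n,"6");np.savez(n+"6.npz",p=p,d=d)
    cv2.imwrite(f"pics/z6_{n}.png",cv2.resize(p[v0:v1,u0:u1,::-1],None,fx=3.5,fy=3.5))
E
```

```text
t 11.02 pos [0.4346 0.3086 0.1903] bin [-344.4  149.6] ang 77.11 F bin [ 0.3 -1.2] -0.5 T [-0.01 -0.   -0.03] op 0.649
```

View pics/z6_side.png

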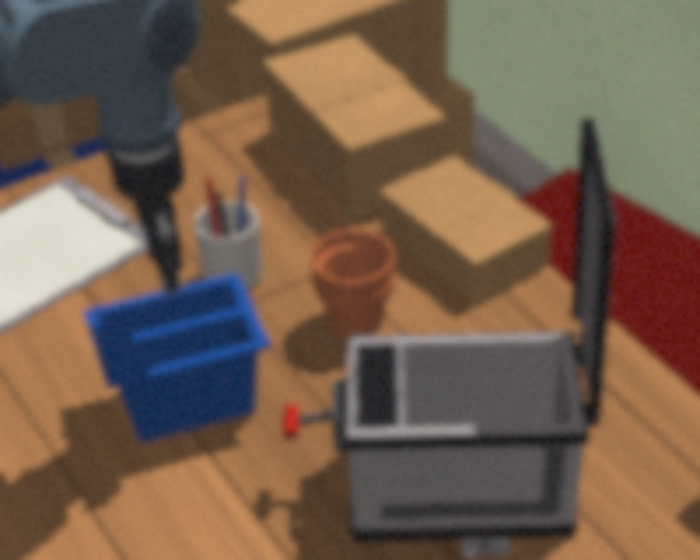

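View pics/z6_top.png

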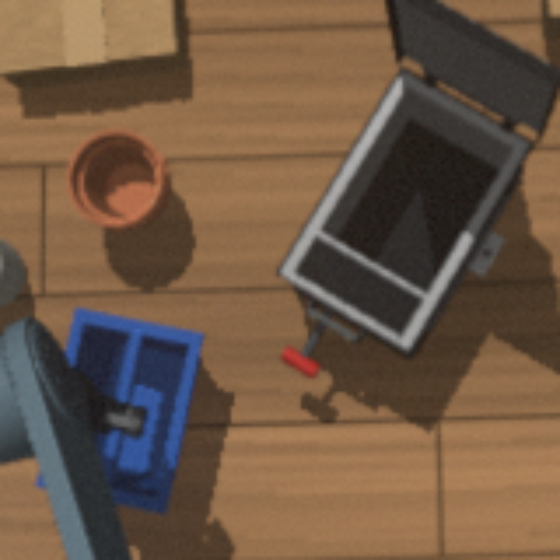

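The lever is hooked over in its notch, with the roller at (300,362) in the top crop, and the lid is standing up on its own. The gripper is over the bucket's bar. I'll descend and grip, and also refine the bin pose from its open rim.

>>> {"api": "move_arm", "payload": {
  "increments": [
    {"tx":0,"ty":0,"tz":0.008,"turn":0},
    {"tx":0,"ty":0,"tz":0.024,"turn":0},
    {"tx":0,"ty":0,"tz":0.044,"turn":0},
    {"tx":0,"ty":0,"tz":0.064,"turn":0},
    {"tx":0,"ty":0,"tz":0.082,"turn":0},
    {"tx":0,"ty":0,"tz":0.093,"turn":0},
    {"tx":0,"ty":0,"tz":0.096,"turn":0},
    {"tx":0,"ty":0,"tz":0.096,"turn":0}
  ]
}}

```text
time_s: 11.78
eef_pos: [0.4347, 0.3068, 0.0932]
eef_rot: [-0.0, 0.783, 0.622, -0.001]
wrist_force: [0.4, -0.4, 0.9]
opening: 0.652
```

>>> {"api": "move_arm", "payload": {
  "increments": [
    {"tx":0,"ty":0,"tz":0,"turn":0},
    {"tx":0,"ty":0,"tz":0,"turn":0},
    {"tx":0,"ty":0,"tz":0,"turn":0},
    {"tx":0,"ty":0,"tz":0,"turn":0},
    {"tx":0,"ty":0,"tz":0,"turn":0}
  ],
  "gripper": 0.0
}}

```text
time_s: 12.2
eef_pos: [0.4354, 0.3076, 0.0948]
eef_rot: [0.0, 0.783, 0.623, 0.0]
wrist_force: [-0.3, -2.3, 2.3]
opening: 0.13
```

```bash
python3 - <<'E'
from h import *
say()
z=np.load("top6.npz");X=cloud("top",z["p"],z["d"]);C=w2b(X)*1000;Z=X[...,2]*1000
p=z["p"].astype(int)
m=(z["d"]>0)&(Z>158)&(Z<173)&(abs(C[...,0])<170)&(abs(C[...,1])<90)
n,lab,s,_=cv2.connectedComponentsWithStats(m.astype(np.uint8));i=1+np.argmax(s[1:,4]);P=C[lab==i]
print(len(P),rect(P/1000),np.percentile(P,[0,1,50,99,100],axis=0).round(1), np.median(Z[lab==i]))
# well: low points enclosed
for lo,hi in((-20,100),(20,150)):
    w=(z["d"]>0)&(Z>lo)&(Z<hi)&(C[...,0]>-80)&(C[...,0]<85)&(abs(C[...,1])<64)
    Q=C[w];print(len(Q),Q.min(0),Q.max(0))
red=(p[...,0]>130)&(p[...,1]<60)&(p[...,2]<60)&(Z>70)&(Z<120)&(C[...,0]<-150)&(C[...,0]>-260)&(abs(C[...,1])<60)
print("handle",np.median(C[red],0),np.median(Z[red]),red.sum())
E
```

```text
t 12.2 pos [0.4354 0.3076 0.0948] bin [-343.1  149.1] ang 77.0 F bin [ 1.  -2.1] 2.3 T [-0.25  0.04 -0.02] op 0.13
1384 (array([-19.4,   0.5]), array([155.6, 246. ]), 89.98) [[-1.424e+02 -7.740e+01]
 [-1.408e+02 -7.670e+01]
 [-8.890e+01 -1.000e-01]
 [ 9.960e+01  7.730e+01]
 [ 1.036e+02  7.830e+01]] 164.72139217205617
1429 [-78.26674829 -55.87801228] [84.98466283 63.66493495]
1565 [-79.89044529 -58.46423283] [84.98466283 63.66493495]
handle [-208.41676234   15.17473304] 101.55301340482237 34
```

The bar is gripped, at opening 0.13 or about 11 mm. I'll lift and carry the bucket to hover in front of and above the well.

```bash
python3 - <<'E'
from h import *
h=b2w(-.015,0);print(h)
plan([h[0],h[1],.31],57.6,20,cur=[.4352,.3078,.31,77])
E
```

```text
[0.63253508 0.0058374 ]
t 12.2 pos [0.4352 0.3078 0.31  ] ang 77 -> tx,ty,tz,turn [-0.2498  0.2602 -0.    ] 19.4
[{"tx": -0.0018, "ty": 0.0019, "tz": -0.0, "turn": 0.1}, {"tx": -0.007, "ty": 0.0073, "tz": -0.0, "turn": 0.5}, {"tx": -0.0152, "ty": 0.0158, "tz": -0.0, "turn": 1.2}, {"tx": -0.026, "ty": 0.0271, "tz": -0.0, "turn": 2.0}, {"tx": -0.039, "ty": 0.0407, "tz": -0.0, "turn": 3.0}, {"tx": -0.054, "ty": 0.0562, "tz": -0.0, "turn": 4.2}, {"tx": -0.0704, "ty": 0.0733, "tz": -0.0, "turn": 5.5}, {"tx": -0.0879, "ty": 0.0916, "tz": -0.0, "turn": 6.8}, {"tx": -0.1062, "ty": 0.1107, "tz": -0.0, "turn": 8.2}, {"tx": -0.1249, "ty": 0.1301, "tz": -0.0, "turn": 9.7}, {"tx": -0.1436, "ty": 0.1496, "tz": -0.0, "turn": 11.2}, {"tx": -0.1619, "ty": 0.1686, "tz": -0.0, "turn": 12.6}, {"tx": -0.1794, "ty": 0.1869, "tz": -0.0, "turn": 13.9}, {"tx": -0.1959, "ty": 0.204, "tz": -0.0, "turn": 15.2}, {"tx": -0.2108, "ty": 0.2195, "tz": -0.0, "turn": 16.4}, {"tx": -0.2238, "ty": 0.2331, "tz": -0.0, "turn": 17.4}, {"tx": -0.2347, "ty": 0.2444, "tz": -0.0, "turn": 18.2}, {"tx": -0.2428, "ty": 0.2529, "tz": -0.0, "turn": 18.9}, {"tx": -0.248, "ty": 0.2583, "tz": -0.0, "turn": 19.3}, {"tx": -0.2498, "ty": 0.2602, "tz": -0.0, "turn": 19.4}]
```

>>> {"api": "move_arm", "payload": {
  "increments": [
    {"tx":0,"ty":0,"tz":-0.002,"turn":0},
    {"tx":0,"ty":0,"tz":-0.007,"turn":0},
    {"tx":0,"ty":0,"tz":-0.018,"turn":0},
    {"tx":0,"ty":0,"tz":-0.036,"turn":0},
    {"tx":0,"ty":0,"tz":-0.058,"turn":0},
    {"tx":0,"ty":0,"tz":-0.082,"turn":0},
    {"tx":0,"ty":0,"tz":-0.108,"turn":0},
    {"tx":0,"ty":0,"tz":-0.134,"turn":0},
    {"tx":0,"ty":0,"tz":-0.158,"turn":0},
    {"tx":0,"ty":0,"tz":-0.18,"turn":0},
    {"tx":0,"ty":0,"tz":-0.198,"turn":0},
    {"tx":0,"ty":0,"tz":-0.209,"turn":0},
    {"tx":0,"ty":0,"tz":-0.214,"turn":0},
    {"tx":0,"ty":0,"tz":-0.215,"turn":0}
  ]
}}

```text
time_s: 13.37
eef_pos: [0.4352, 0.3077, 0.3101]
eef_rot: [0.0, 0.783, 0.623, 0.001]
wrist_force: [0.2, 0.6, -3.0]
opening: 0.13
```

```bash
python3 -c "
from h import *
say()"
```

```text
t 13.37 pos [0.4352 0.3077 0.3101] bin [-343.4  149.2] ang 77.0 F bin [-0.2  0.6] -3.0 T [ 0.03 -0.02 -0.01] op 0.13
```

Weight of 3 N is right for the bucket. Carry it over.

>>> {"api": "move_arm", "payload": {
  "increments": [
    {"tx":-0.002,"ty":0.002,"tz":0,"turn":0.1},
    {"tx":-0.007,"ty":0.007,"tz":0,"turn":0.5},
    {"tx":-0.015,"ty":0.016,"tz":0,"turn":1.2},
    {"tx":-0.026,"ty":0.027,"tz":0,"turn":2.0},
    {"tx":-0.039,"ty":0.041,"tz":0,"turn":3.0},
    {"tx":-0.054,"ty":0.056,"tz":0,"turn":4.2},
    {"tx":-0.07,"ty":0.073,"tz":0,"turn":5.5},
    {"tx":-0.088,"ty":0.092,"tz":0,"turn":6.8},
    {"tx":-0.106,"ty":0.111,"tz":0,"turn":8.2},
    {"tx":-0.125,"ty":0.13,"tz":0,"turn":9.7},
    {"tx":-0.144,"ty":0.15,"tz":0,"turn":11.2},
    {"tx":-0.162,"ty":0.169,"tz":0,"turn":12.6},
    {"tx":-0.179,"ty":0.187,"tz":0,"turn":13.9},
    {"tx":-0.196,"ty":0.204,"tz":0,"turn":15.2},
    {"tx":-0.211,"ty":0.2195,"tz":0,"turn":16.4},
    {"tx":-0.224,"ty":0.233,"tz":0,"turn":17.4},
    {"tx":-0.235,"ty":0.244,"tz":0,"turn":18.2},
    {"tx":-0.243,"ty":0.253,"tz":0,"turn":18.9},
    {"tx":-0.248,"ty":0.258,"tz":0,"turn":19.3},
    {"tx":-0.25,"ty":0.26,"tz":0,"turn":19.4}
  ]
}}

```text
time_s: 15.03
eef_pos: [0.6325, 0.0046, 0.3087]
eef_rot: [-0.0, 0.877, 0.481, -0.0]
wrist_force: [0.2, 0.6, -3.2]
opening: 0.13
```

```bash
python3 - <<'E'
from h import *
say()
for n,(u0,u1,v0,v1) in {"side":(190,350,50,230),"top":(180,330,90,250)}.items():
    p,d,X=snap(n,"7");np.savez(n+"7.npz",p=p,d=d);C=w2b(X)*1000;Z=X[...,2]*1000
    cv2.imwrite(f"pics/z7_{n}.png",cv2.resize(p[v0:v1,u0:u1,::-1],None,fx=3.3,fy=3.3))
    p=p.astype(int)
    b=(p[...,2]>p[...,0]+30)&(p[...,2]>p[...,1]+15)&(d>0)&(Z>322)&(Z<350)&(abs(C[...,0])<180)&(abs(C[...,1])<120)
    Q=C[b];print(n,len(Q),rect(Q/1000),np.percentile(Q,[0,1,99,100],axis=0).round(1),np.median(Z[b]))
    bb=(p[...,2]>p[...,0]+30)&(p[...,2]>p[...,1]+15)&(d>0)&(Z>200)&(Z<315)&(abs(C[...,0])<180)&(abs(C[...,1])<120);print("bottom z",np.percentile(Z[bb],[0,2,50]) if bb.any() else 0)
E
```

```text
t 15.03 pos [0.6325 0.0046 0.3087] bin [-14.4  -1.1] ang 57.52 F bin [-0.2  0.6] -3.2 T [ 0.   -0.04  0.04] op 0.13
side 754 (array([-15.6,  -4.7]), array([139.1, 185.4]), 89.63) [[-108.2  -74.1]
 [-107.9  -72.9]
 [  75.5   61.9]
 [  77.1   65.3]] 333.5307931250983
bottom z [214.69383459 220.32406914 270.25869025]
top 482 (array([-16.7,   1. ]), array([135.4, 183.8]), 89.85) [[-108.6  -66.9]
 [-108.2  -66.4]
 [  73.    67. ]
 [  75.    68.7]] 334.47464357434274
bottom z [211.76670365 213.77117232 218.78791807]
```

View pics/z7_side.png

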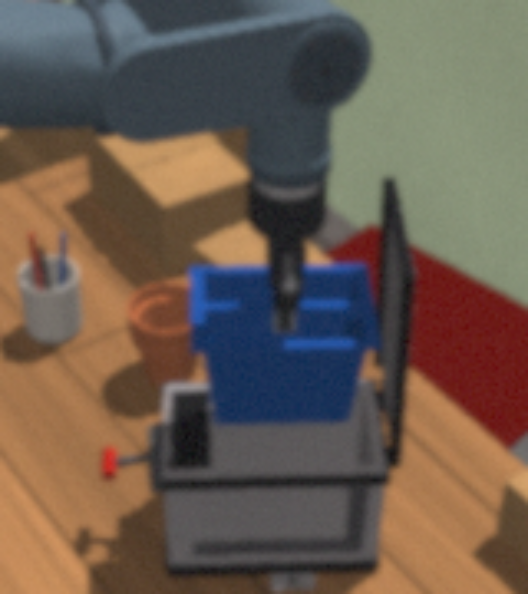

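View pics/z7_top.png

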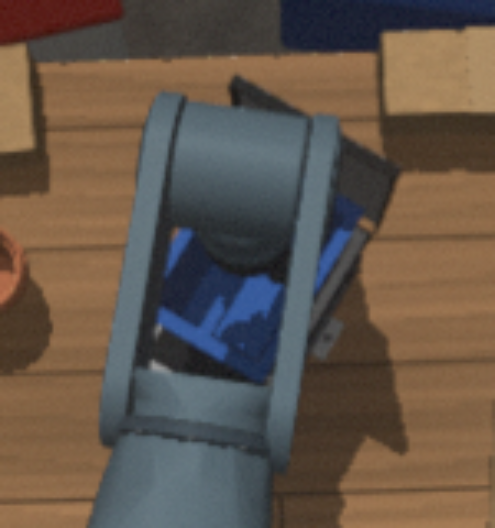

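The bucket hangs level with its bottom at about 214 mm, above the well. Its centre is at bin x≈-16 mm and y≈0, and the lid is clear behind it. Before lowering, I'll check the well's edges in the earlier pictures.

```bash
python3 - <<'E'
from h import *
from scipy.ndimage import map_coordinates
def proj(n,P):
    c=viewer.get_calibration(n);w,x,y,z=c["attitude"];M=R.from_quat([x,y,z,w]).as_matrix()
    q=(P-c["origin"])@M;s=np.stack([q[...,0]/-q[...,2],-q[...,1]/-q[...,2]],-1);r2=(s**2).sum(-1,keepdims=True)
    s=s*(1+c["k1"]*r2);K=c["intrinsics"];return s[...,0]*K[0,0]+K[0,2],s[...,1]*K[1,1]+K[1,2]
for n in("top","side"):
    g=np.load(n+"6.npz")["p"].astype(float).mean(-1)
    def samp(xs,ys):
        X,Y=np.meshgrid(xs,ys,indexing='ij');a=np.radians(YAW)
        P=np.stack([BO[0]+(X*np.cos(a)-Y*np.sin(a))/1e3,BO[1]+(X*np.sin(a)+Y*np.cos(a))/1e3,np.full(X.shape,.165)],-1)
        u,v=proj(n,P);return map_coordinates(g,[v,u],order=1)
    xs=np.arange(-155,115,1.);px=samp(xs,np.arange(-40,41,4)).mean(1)
    ys=np.arange(-90,91,1.);py=samp(np.arange(-60,61,4),ys).mean(0)
    for nm,t,q in(("x",xs,px),("y",ys,py)):
        d=np.gradient(q);pk=[i for i in range(2,len(d)-2) if abs(d[i])==abs(d[i-2:i+3]).max() and abs(d[i])>3]
        print(n,nm,[(t[i],round(d[i],1)) for i in pk])
E
```

```text
top x [(np.float64(-144.0), np.float64(16.8)), (np.float64(-134.0), np.float64(-18.0)), (np.float64(-93.0), np.float64(16.0)), (np.float64(-86.0), np.float64(-19.7)), (np.float64(56.0), np.float64(3.5)), (np.float64(84.0), np.float64(3.8)), (np.float64(94.0), np.float64(-4.2)), (np.float64(99.0), np.float64(4.5)), (np.float64(104.0), np.float64(-6.7))]
top y [(np.float64(-84.0), np.float64(-3.7)), (np.float64(-74.0), np.float64(12.1)), (np.float64(-61.0), np.float64(-12.4)), (np.float64(43.0), np.float64(3.7)), (np.float64(62.0), np.float64(18.0)), (np.float64(74.0), np.float64(-14.6)), (np.float64(80.0), np.float64(3.8))]
side x [(np.float64(-144.0), np.float64(8.1)), (np.float64(-133.0), np.float64(-9.1)), (np.float64(-93.0), np.float64(9.4)), (np.float64(-82.0), np.float64(-5.0))]
side y [(np.float64(-82.0), np.float64(6.6)), (np.float64(57.0), np.float64(5.5))]
```

```bash
python3 - <<'E'
from h import *
from scipy.ndimage import map_coordinates
def proj(n,P):
    c=viewer.get_calibration(n);w,x,y,z=c["attitude"];M=R.from_quat([x,y,z,w]).as_matrix()
    q=(P-c["origin"])@M;s=np.stack([q[...,0]/-q[...,2],-q[...,1]/-q[...,2]],-1);r2=(s**2).sum(-1,keepdims=True)
    s=s*(1+c["k1"]*r2);K=c["intrinsics"];return s[...,0]*K[0,0]+K[0,2],s[...,1]*K[1,1]+K[1,2]
for n,zz in(("top",.334),("side",.334)):
    p=np.load(n+"7.npz")["p"].astype(float);g=p[...,2]-p[...,0]
    a=np.radians(YAW)
    X,Y=np.meshgrid(np.arange(-130,101,1.),np.arange(90,-91,-1.),indexing='xy')
    P=np.stack([BO[0]+(X*np.cos(a)-Y*np.sin(a))/1e3,BO[1]+(X*np.sin(a)+Y*np.cos(a))/1e3,np.full(X.shape,zz)],-1)
    u,v=proj(n,P);im=np.stack([map_coordinates(p[...,k],[v,u],order=1) for k in(2,1,0)],-1)
    cv2.imwrite(f"pics/rect7_{n}.png",cv2.resize(im,None,fx=3,fy=3))
    b=map_coordinates(g,[v,u],order=1)
    for y0 in(45,55):
        for s in(1,-1):
            r=b[np.abs(Y[:,0]-s*y0)<4].mean(0);d=np.gradient(r);print(n,"x at y",s*y0,[(X[0,i],round(d[i],1)) for i in range(2,len(d)-2) if abs(d[i])==abs(d[i-2:i+3]).max() and abs(d[i])>4])
    for x0 in(-85,-70,50,60):
        r=b[:,np.abs(X[0]-x0)<4].mean(1);d=np.gradient(r);print(n,"y at x",x0,[(Y[i,0],round(d[i],1)) for i in range(2,len(d)-2) if abs(d[i])==abs(d[i-2:i+3]).max() and abs(d[i])>4])
E
```

```text
top x at y 45 [(np.float64(-109.0), np.float64(8.4)), (np.float64(-95.0), np.float64(-10.3))]
top x at y -45 [(np.float64(-119.0), np.float64(-4.1)), (np.float64(-110.0), np.float64(7.3)), (np.float64(78.0), np.float64(-6.7))]
top x at y 55 [(np.float64(-72.0), np.float64(4.4)), (np.float64(-21.0), np.float64(-6.3))]
top x at y -55 [(np.float64(-109.0), np.float64(7.3)), (np.float64(11.0), np.float64(5.1)), (np.float64(50.0), np.float64(-7.6)), (np.float64(77.0), np.float64(-7.5))]
top y at x -85 [(np.float64(28.0), np.float64(4.2)), (np.float64(8.0), np.float64(9.2)), (np.float64(-3.0), np.float64(-4.8)), (np.float64(-8.0), np.float64(4.7)), (np.float64(-12.0), np.float64(-10.1)), (np.float64(-32.0), np.float64(4.2)), (np.float64(-66.0), np.float64(-5.0))]
top y at x -70 [(np.float64(60.0), np.float64(5.6)), (np.float64(55.0), np.float64(-4.1)), (np.float64(7.0), np.float64(10.1)), (np.float64(-3.0), np.float64(-7.6)), (np.float64(-7.0), np.float64(7.9)), (np.float64(-21.0), np.float64(-4.9))]
top y at x 50 [(np.float64(-54.0), np.float64(8.1)), (np.float64(-67.0), np.float64(-14.8)
[... 952 characters left out ...]
(np.float64(62.0), np.float64(9.8)), (np.float64(9.0), np.float64(4.6)), (np.float64(-15.0), np.float64(-4.1))]
side y at x -70 [(np.float64(61.0), np.float64(11.4)), (np.float64(56.0), np.float64(5.4)), (np.float64(-10.0), np.float64(-5.0))]
side y at x 50 [(np.float64(63.0), np.float64(11.6)), (np.float64(46.0), np.float64(-4.0)), (np.float64(-52.0), np.float64(5.1)), (np.float64(-67.0), np.float64(-4.6))]
side y at x 60 [(np.float64(66.0), np.float64(11.0)), (np.float64(-75.0), np.float64(-5.6)), (np.float64(-80.0), np.float64(-5.7)), (np.float64(-84.0), np.float64(-4.3))][ WARN:0@0.502] global loadsave.cpp:1063 imwrite_ Unsupported depth image for selected encoder is fallbacked to CV_8U.
```

View pics/rect7_top.png

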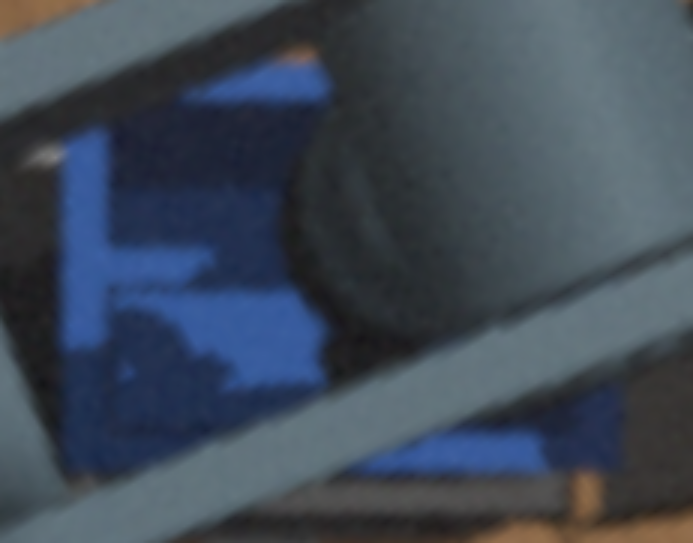

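View pics/rect7_side.png

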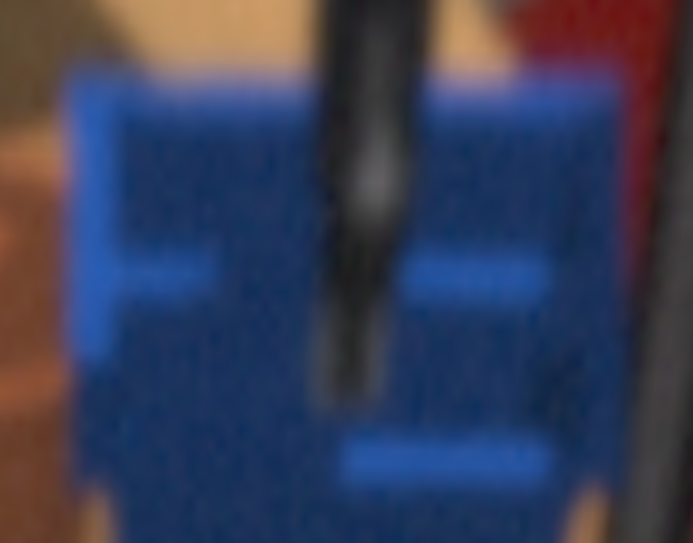

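The well centre lies at bin (-1, 0.5) in the picture and the bucket centre at about (-15.5, 0), so it needs about +15 mm in x. I'll lower it in stages while moving across.

>>> {"api": "move_arm", "payload": {
  "increments": [
    {"tx":0,"ty":0,"tz":0.005,"turn":0},
    {"tx":0,"ty":0,"tz":0.016,"turn":0},
    {"tx":0.0004,"ty":0.001,"tz":0.028,"turn":0},
    {"tx":0.0008,"ty":0.002,"tz":0.04,"turn":0},
    {"tx":0.0008,"ty":0.004,"tz":0.05,"turn":0},
    {"tx":0.0008,"ty":0.006,"tz":0.058,"turn":0},
    {"tx":0.0008,"ty":0.009,"tz":0.064,"turn":0},
    {"tx":0.0008,"ty":0.011,"tz":0.07,"turn":0},
    {"tx":0.0008,"ty":0.012,"tz":0.075,"turn":0},
    {"tx":0.0008,"ty":0.013,"tz":0.078,"turn":0},
    {"tx":0.0008,"ty":0.013,"tz":0.08,"turn":0},
    {"tx":0.0008,"ty":0.013,"tz":0.08,"turn":0}
  ]
}}

```text
time_s: 16.13
eef_pos: [0.6434, -0.0009, 0.2288]
eef_rot: [-0.0, 0.876, 0.482, -0.0]
wrist_force: [-0.6, 0.6, -3.0]
opening: 0.127
```

```bash
python3 - <<'E'
from h import *
say()
for n,(u0,u1,v0,v1) in {"side":(190,350,70,230),"top":(180,330,90,250)}.items():
    p,d,X=snap(n,"8");np.savez(n+"8.npz",p=p,d=d)
    cv2.imwrite(f"pics/z8_{n}.png",cv2.resize(p[v0:v1,u0:u1,::-1],None,fx=3.6,fy=3.6))
say()
E
```

```text
t 16.13 pos [ 0.6434 -0.0009  0.2288] bin [-2.2  0.2] ang 57.59 F bin [-0.8  0.2] -3.0 T [-0.04 -0.02 -0.01] op 0.127
t 16.23 pos [ 0.6437 -0.0008  0.2295] bin [-2.1  0.4] ang 57.59 F bin [0.1 0.6] -2.2 T [-0.02 -0.06  0.02] op 0.13
```

View pics/z8_side.png

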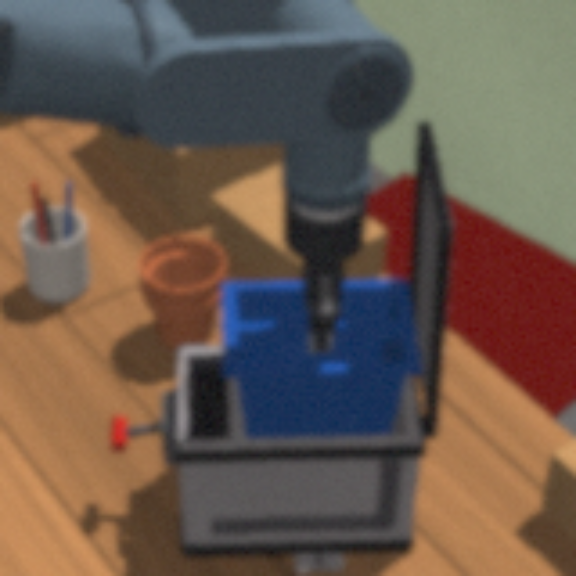

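View pics/z8_top.png

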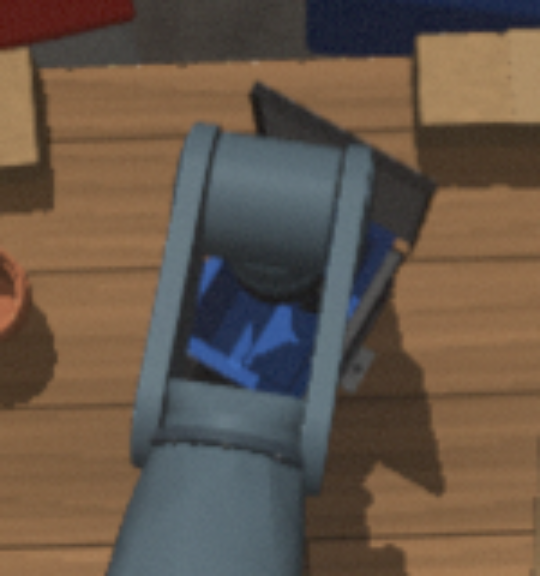

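The bucket's bottom is about 30 mm inside the well, with no contact. I'll lower further.

>>> {"api": "move_arm", "payload": {
  "increments": [
    {"tx":0,"ty":0.0005,"tz":0.004,"turn":0},
    {"tx":-0.0005,"ty":0.001,"tz":0.011,"turn":0},
    {"tx":-0.0005,"ty":0.0015,"tz":0.019,"turn":0},
    {"tx":-0.0005,"ty":0.002,"tz":0.027,"turn":0},
    {"tx":-0.0005,"ty":0.002,"tz":0.035,"turn":0},
    {"tx":-0.0005,"ty":0.002,"tz":0.043,"turn":0},
    {"tx":-0.0005,"ty":0.002,"tz":0.05,"turn":0},
    {"tx":-0.0005,"ty":0.002,"tz":0.055,"turn":0},
    {"tx":-0.0005,"ty":0.002,"tz":0.058,"turn":0},
    {"tx":-0.0005,"ty":0.002,"tz":0.06,"turn":0},
    {"tx":-0.0005,"ty":0.002,"tz":0.06,"turn":0}
  ]
}}

```text
time_s: 17.15
eef_pos: [0.6448, -0.0023, 0.1687]
eef_rot: [-0.0, 0.876, 0.482, -0.0]
wrist_force: [0.1, 0.6, -3.2]
opening: 0.13
```

```bash
python3 - <<'E'
from h import *
say()
for n,(u0,u1,v0,v1) in {"side":(220,340,110,230)}.items():
    p,d,X=snap(n,"9")
    cv2.imwrite(f"pics/z9_{n}.png",cv2.resize(p[v0:v1,u0:u1,::-1],None,fx=5,fy=5))
say()
E
```

```text
t 17.15 pos [ 0.6448 -0.0023  0.1687] bin [-0.3 -0.3] ang 57.59 F bin [-0.2  0.5] -3.2 T [ 0.03 -0.01 -0.01] op 0.13
t 17.2 pos [ 0.645  -0.0023  0.1692] bin [-0.1 -0.2] ang 57.59 F bin [-0.2  0.1] -3.7 T [ 0.   -0.05  0.01] op 0.128
```

View pics/z9_side.png

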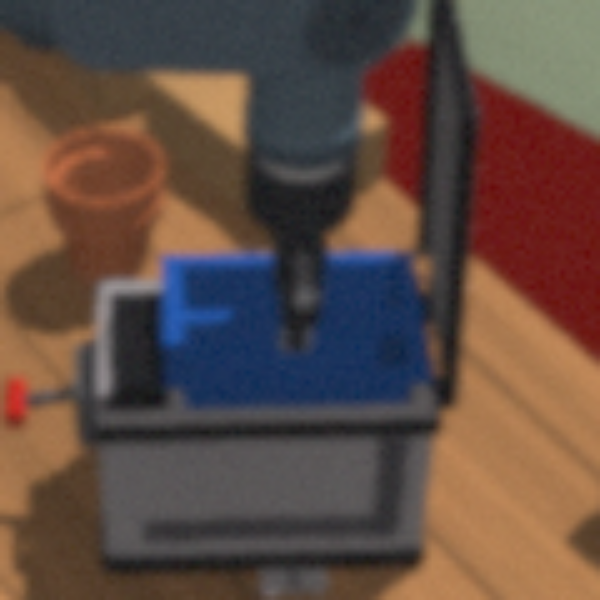

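No contact so far, with about 24 mm to go. I'll take it more slowly from here.

>>> {"api": "move_arm", "payload": {
  "increments": [
    {"tx":0,"ty":0,"tz":0.002,"turn":0},
    {"tx":0,"ty":0,"tz":0.005,"turn":0},
    {"tx":0,"ty":0,"tz":0.008,"turn":0},
    {"tx":0,"ty":0,"tz":0.011,"turn":0},
    {"tx":0,"ty":0,"tz":0.0135,"turn":0},
    {"tx":0,"ty":0,"tz":0.015,"turn":0},
    {"tx":0,"ty":0,"tz":0.016,"turn":0},
    {"tx":0,"ty":0,"tz":0.016,"turn":0}
  ]
}}

```text
time_s: 17.87
eef_pos: [0.6448, -0.0023, 0.1527]
eef_rot: [-0.0, 0.876, 0.482, -0.0]
wrist_force: [-0.8, -0.3, -3.4]
opening: 0.129
```

>>> {"api": "move_arm", "payload": {
  "increments": [
    {"tx":0,"ty":0,"tz":0.001,"turn":0},
    {"tx":0,"ty":0,"tz":0.002,"turn":0},
    {"tx":0,"ty":0,"tz":0.003,"turn":0},
    {"tx":0,"ty":0,"tz":0.004,"turn":0}
  ]
}}

```text
time_s: 18.2
eef_pos: [0.645, -0.0023, 0.1491]
eef_rot: [0.0, 0.876, 0.482, 0.0]
wrist_force: [-0.0, -0.1, -3.5]
opening: 0.121
```

```bash
python3 -c "
from h import *
say()"
```

```text
t 18.2 pos [ 0.645  -0.0023  0.1491] bin [-0.1 -0.2] ang 57.59 F bin [ 0.1 -0.1] -3.5 T [ 0.06 -0.01  0.03] op 0.121
```

>>> {"api": "move_arm", "payload": {
  "increments": [
    {"tx":0,"ty":0,"tz":0.0007,"turn":0},
    {"tx":0,"ty":0,"tz":0.0014,"turn":0},
    {"tx":0,"ty":0,"tz":0.002,"turn":0}
  ]
}}

```text
time_s: 18.45
eef_pos: [0.6449, -0.0023, 0.147]
eef_rot: [0.0, 0.876, 0.482, -0.0]
wrist_force: [0.1, 0.0, -2.0]
opening: 0.13
```

>>> {"api": "move_arm", "payload": {
  "increments": [
    {"tx":0,"ty":0,"tz":0.0005,"turn":0},
    {"tx":0,"ty":0,"tz":0.001,"turn":0}
  ]
}}

```text
time_s: 18.62
eef_pos: [0.6449, -0.0023, 0.1461]
eef_rot: [0.0, 0.876, 0.482, 0.0]
wrist_force: [-0.3, 0.4, -3.2]
opening: 0.125
```

>>> {"api": "move_arm", "payload": {
  "increments": [
    {"tx":0,"ty":0,"tz":0.0005,"turn":0},
    {"tx":0,"ty":0,"tz":0.001,"turn":0}
  ]
}}

```text
time_s: 18.78
eef_pos: [0.6449, -0.0023, 0.1451]
eef_rot: [0.0, 0.876, 0.482, 0.0]
wrist_force: [-0.5, -0.6, -1.6]
opening: 0.129
```

```bash
python3 -c "
from h import *
say()"
```

```text
t 18.78 pos [ 0.6449 -0.0023  0.1451] bin [-0.2 -0.2] ang 57.59 F bin [-0.1 -0.7] -1.6 T [ 0.07 -0.01  0.02] op 0.129
```

Touching now. A little more until the weight is fully carried.

>>> {"api": "move_arm", "payload": {
  "increments": [
    {"tx":0,"ty":0,"tz":0.0005,"turn":0},
    {"tx":0,"ty":0,"tz":0.0005,"turn":0}
  ]
}}

```text
time_s: 18.95
eef_pos: [0.6451, -0.0023, 0.1449]
eef_rot: [0.0, 0.876, 0.482, 0.0]
wrist_force: [-0.3, 0.6, -1.0]
opening: 0.131
```

```bash
python3 -c "
from h import *
say()"
```

```text
t 18.95 pos [ 0.6451 -0.0023  0.1449] bin [-0.1 -0.2] ang 57.59 F bin [-0.6  0.3] -1.0 T [0.06 0.04 0.02] op 0.131
```

>>> {"api": "move_arm", "payload": {
  "increments": [
    {"tx":0,"ty":0,"tz":0.0005,"turn":0},
    {"tx":0,"ty":0,"tz":0.0005,"turn":0}
  ]
}}

```text
time_s: 19.12
eef_pos: [0.6451, -0.0023, 0.1446]
eef_rot: [0.0, 0.876, 0.482, 0.0]
wrist_force: [-1.0, 0.6, 1.3]
opening: 0.122
```

```bash
python3 -c "
from h import *
say()"
```

```text
t 19.12 pos [ 0.6451 -0.0023  0.1446] bin [ 0.  -0.1] ang 57.59 F bin [-1.1 -0. ] 1.3 T [0.11 0.08 0.06] op 0.122
```

The bucket is seated, at z exactly as expected for bar height 162 mm. I'll release, rise straight up, and move back in front of the bin.

>>> {"api": "move_arm", "payload": {
  "increments": [
    {"tx":0,"ty":0,"tz":0,"turn":0},
    {"tx":0,"ty":0,"tz":0,"turn":0},
    {"tx":0,"ty":0,"tz":0,"turn":0},
    {"tx":0,"ty":0,"tz":-0.003,"turn":0},
    {"tx":0,"ty":-0.001,"tz":-0.01,"turn":0},
    {"tx":0,"ty":-0.002,"tz":-0.024,"turn":0},
    {"tx":0,"ty":-0.003,"tz":-0.042,"turn":0},
    {"tx":0,"ty":-0.005,"tz":-0.06,"turn":0},
    {"tx":0,"ty":-0.008,"tz":-0.074,"turn":0},
    {"tx":0,"ty":-0.016,"tz":-0.082,"turn":0},
    {"tx":0.001,"ty":-0.03,"tz":-0.086,"turn":0},
    {"tx":0.003,"ty":-0.05,"tz":-0.086,"turn":0},
    {"tx":0.006,"ty":-0.075,"tz":-0.086,"turn":0},
    {"tx":0.009,"ty":-0.105,"tz":-0.086,"turn":0},
    {"tx":0.011,"ty":-0.135,"tz":-0.086,"turn":0},
    {"tx":0.013,"ty":-0.165,"tz":-0.086,"turn":0},
    {"tx":0.015,"ty":-0.187,"tz":-0.086,"turn":0},
    {"tx":0.016,"ty":-0.202,"tz":-0.086,"turn":0},
    {"tx":0.016,"ty":-0.21,"tz":-0.086,"turn":0},
    {"tx":0.016,"ty":-0.21,"tz":-0.086,"turn":0}
  ],
  "gripper": 0.5
}}

```text
time_s: 20.78
eef_pos: [0.4753, 0.1246, 0.2304]
eef_rot: [0.0, 0.876, 0.482, 0.0]
wrist_force: [1.0, -0.0, 0.9]
opening: 0.499
```

```bash
python3 - <<'E'
from h import *
say()
for n,(u0,u1,v0,v1) in {"side":(200,340,90,230),"top":(180,330,90,250)}.items():
    p,d,X=snap(n,"10");np.savez(n+"10.npz",p=p,d=d);C=w2b(X)*1000;Z=X[...,2]*1000
    cv2.imwrite(f"pics/z10_{n}.png",cv2.resize(p[v0:v1,u0:u1,::-1],None,fx=3.7,fy=3.7))
    p=p.astype(int)
    b=(p[...,2]>p[...,0]+30)&(p[...,2]>p[...,1]+15)&(d>0)&(Z>145)&(Z<190)&(abs(C[...,0])<130)&(abs(C[...,1])<90)
    Q=C[b];print(n,len(Q),rect(Q/1000),np.percentile(Z[b],[5,50,95]))
    G=np.c_[Q,np.ones(len(Q))];fl=Z[b]>160;print("plane",np.linalg.lstsq(G[fl],Z[b][fl],rcond=None)[0])
E
```

```text
t 20.78 pos [0.4753 0.1246 0.2304] bin [-211.4   16. ] ang 57.68 F bin [0.8 0.5] 0.9 T [0.01 0.01 0.02] op 0.499
side 931 (array([-2.2, -2.7]), array([191. , 140.8]), 0.34) [150.11368797 167.94207028 172.47459638]
plane [ 9.99891996e-04 -1.53056121e-02  1.68345158e+02]
top 859 (array([-3.3,  3.3]), array([185.8, 138.3]), 0.23) [162.91341082 169.30300724 173.61694857]
plane [ 2.44596096e-03 -1.86948306e-03  1.69253272e+02]
```

View pics/z10_side.png

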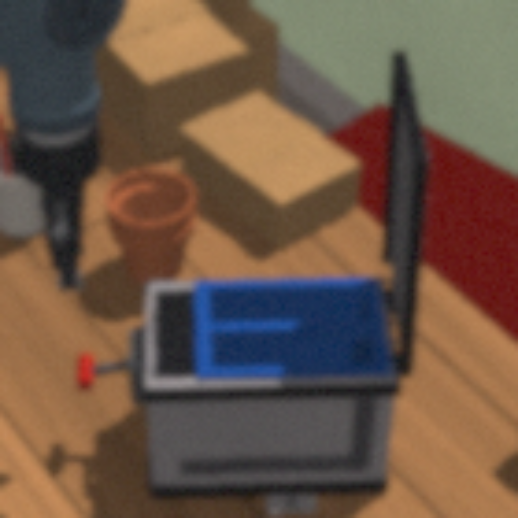

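View pics/z10_top.png

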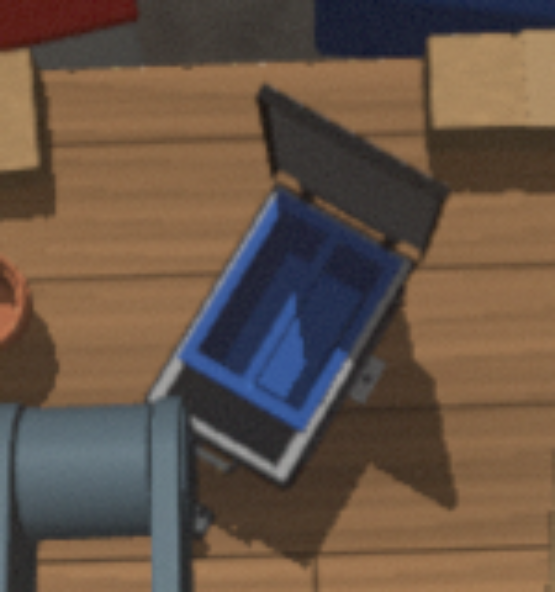

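The bucket is seated: the flange is level at about 169 mm all round and the lid is still up. I'll return to the handle in its notch.

>>> {"api": "move_arm", "payload": {
  "increments": [
    {"tx":0,"ty":0,"tz":0.005,"turn":0},
    {"tx":0,"ty":0.001,"tz":0.018,"turn":0},
    {"tx":0,"ty":0.002,"tz":0.036,"turn":0},
    {"tx":0,"ty":0.003,"tz":0.058,"turn":0},
    {"tx":0,"ty":0.003,"tz":0.08,"turn":0},
    {"tx":0,"ty":0.003,"tz":0.102,"turn":0},
    {"tx":0,"ty":0.003,"tz":0.122,"turn":0},
    {"tx":0,"ty":0.003,"tz":0.14,"turn":0},
    {"tx":0,"ty":0.003,"tz":0.152,"turn":0},
    {"tx":0,"ty":0.003,"tz":0.158,"turn":0},
    {"tx":0,"ty":0.003,"tz":0.158,"turn":0}
  ],
  "gripper": 0.68
}}

```text
time_s: 21.8
eef_pos: [0.478, 0.1215, 0.0702]
eef_rot: [-0.001, 0.877, 0.481, -0.002]
wrist_force: [0.3, 0.4, 0.1]
opening: 0.682
```

>>> {"api": "move_arm", "payload": {
  "increments": [
    {"tx":0,"ty":0,"tz":0,"turn":0},
    {"tx":0,"ty":0,"tz":0,"turn":0}
  ],
  "gripper": 0.52
}}

```text
time_s: 21.97
eef_pos: [0.4797, 0.1219, 0.0728]
eef_rot: [0.0, 0.876, 0.482, 0.001]
wrist_force: [-0.5, 0.4, 0.6]
opening: 0.516
```

```bash
python3 -c "
from h import *
say()"
```

```text
t 21.97 pos [0.4797 0.1219 0.0728] bin [-206.3   16.1] ang 57.57 F bin [-0.6  0.1] 0.6 T [-0.01 -0.    0.02] op 0.516
```

>>> {"api": "move_arm", "payload": {
  "increments": [
    {"tx":0,"ty":0,"tz":0,"turn":0},
    {"tx":0,"ty":0,"tz":0,"turn":0}
  ],
  "gripper": 0.495
}}

```text
time_s: 22.13
eef_pos: [0.4795, 0.1221, 0.073]
eef_rot: [0.0, 0.876, 0.482, 0.001]
wrist_force: [-1.0, -0.4, -0.0]
opening: 0.495
```

```bash
python3 -c "
from h import *
say()"
```

```text
t 22.13 pos [0.4795 0.1221 0.073 ] bin [-206.5   16.2] ang 57.59 F bin [-0.6 -0.9] -0.0 T [ 0.   -0.07  0.06] op 0.495
```

I'll shift 2 mm outward, as before, and close.

>>> {"api": "move_arm", "payload": {
  "increments": [
    {"tx":0,"ty":-0.002,"tz":0,"turn":0},
    {"tx":0,"ty":-0.002,"tz":0,"turn":0}
  ],
  "gripper": 0.478
}}

```text
time_s: 22.3
eef_pos: [0.477, 0.1234, 0.0725]
eef_rot: [0.0, 0.876, 0.482, 0.0]
wrist_force: [-0.1, -0.5, 0.5]
opening: 0.476
```

```bash
python3 -c "
from h import *
say()"
```

```text
t 22.3 pos [0.477  0.1234 0.0725] bin [-209.3   15.9] ang 57.6 F bin [ 0.2 -0.5] 0.5 T [-0.03 -0.01  0.07] op 0.476
```

>>> {"api": "move_arm", "payload": {
  "increments": [
    {"tx":0,"ty":0,"tz":0,"turn":0},
    {"tx":0,"ty":0,"tz":0,"turn":0}
  ],
  "gripper": 0.46
}}

```text
time_s: 22.47
eef_pos: [0.4769, 0.1232, 0.0723]
eef_rot: [0.0, 0.876, 0.482, -0.0]
wrist_force: [-1.0, -0.9, 1.5]
opening: 0.469
```

```bash
python3 -c "
from h import *
say()"
```

```text
t 22.47 pos [0.4769 0.1232 0.0723] bin [-209.3   15.7] ang 57.6 F bin [-0.3 -1.3] 1.5 T [-0.2   0.16  0.02] op 0.469
```

>>> {"api": "move_arm", "payload": {
  "increments": [
    {"tx":0,"ty":0,"tz":0,"turn":0},
    {"tx":0,"ty":0,"tz":0,"turn":0},
    {"tx":0,"ty":0.0003,"tz":0.001,"turn":0},
    {"tx":0,"ty":0.0006,"tz":0.002,"turn":0},
    {"tx":0,"ty":0.0009,"tz":0.003,"turn":0},
    {"tx":0,"ty":0.0012,"tz":0.004,"turn":0},
    {"tx":0,"ty":0.0012,"tz":0.004,"turn":0}
  ],
  "gripper": 0.35
}}

```text
time_s: 23.05
eef_pos: [0.478, 0.123, 0.0683]
eef_rot: [-0.0, 0.876, 0.482, 0.0]
wrist_force: [-3.0, 1.9, 5.6]
opening: 0.456
```

```bash
python3 -c "
from h import *
say()"
```

```text
t 23.05 pos [0.478  0.123  0.0683] bin [-208.3   16.1] ang 57.6 F bin [-3.6 -0. ] 5.6 T [0.05 0.19 0.01] op 0.456
```

>>> {"api": "move_arm", "payload": {
  "increments": [
    {"tx":0,"ty":0.0003,"tz":0.001,"turn":0},
    {"tx":0,"ty":0.0003,"tz":0.001,"turn":0}
  ]
}}

```text
time_s: 23.22
eef_pos: [0.4782, 0.1228, 0.0673]
eef_rot: [-0.0, 0.876, 0.482, 0.0]
wrist_force: [-4.3, 2.5, 5.5]
opening: 0.457
```

>>> {"api": "move_arm", "payload": {
  "increments": [
    {"tx":0,"ty":0.0003,"tz":0.001,"turn":0},
    {"tx":0,"ty":0.0003,"tz":0.001,"turn":0}
  ]
}}

```text
time_s: 23.38
eef_pos: [0.4784, 0.1227, 0.0663]
eef_rot: [-0.0, 0.876, 0.482, 0.0]
wrist_force: [-4.2, 2.6, 5.7]
opening: 0.457
```

```bash
python3 lid.py
```

```text
t 23.38 pos [0.4784 0.1227 0.0663] bin [-207.7   16.1] ang 57.61 F bin [-5.  -0.1] 5.7 T [0.11 0.26 0.01] op 0.457
lid 1.846 lever 0.4395 depth 45.8 979 995
```

Not yet at the stop (48 mm earlier). Continue.

>>> {"api": "move_arm", "payload": {
  "increments": [
    {"tx":0,"ty":0.0003,"tz":0.001,"turn":0},
    {"tx":0,"ty":0.0003,"tz":0.001,"turn":0}
  ]
}}

```text
time_s: 23.6
eef_pos: [0.4786, 0.1226, 0.0654]
eef_rot: [-0.0, 0.876, 0.482, -0.0]
wrist_force: [-5.4, 2.8, 9.1]
opening: 0.455
```

>>> {"api": "move_arm", "payload": {
  "increments": [
    {"tx":0,"ty":0.0001,"tz":0.001,"turn":0},
    {"tx":0,"ty":0.0001,"tz":0.001,"turn":0}
  ]
}}

```text
time_s: 23.77
eef_pos: [0.4789, 0.1225, 0.0648]
eef_rot: [-0.0, 0.876, 0.482, 0.0]
wrist_force: [-7.4, 1.6, 10.8]
opening: 0.455
```

```bash
python3 lid.py
```

```text
t 23.77 pos [0.4789 0.1225 0.0648] bin [-207.3   16.2] ang 57.61 F bin [-7.2 -2.6] 10.8 T [ 0.13  0.57 -0.02] op 0.455
lid 1.922 lever 0.4577 depth 47.6 1108 1141
```

At the stop. I'll ease off slightly and slide back.

>>> {"api": "move_arm", "payload": {
  "increments": [
    {"tx":0,"ty":-0.0006,"tz":-0.0006,"turn":0},
    {"tx":-0.001,"ty":-0.0006,"tz":-0.0006,"turn":0},
    {"tx":-0.003,"ty":-0.0006,"tz":-0.0006,"turn":0},
    {"tx":-0.005,"ty":-0.0006,"tz":-0.0006,"turn":0},
    {"tx":-0.007,"ty":-0.0006,"tz":-0.0006,"turn":0}
  ]
}}

```text
time_s: 24.23
eef_pos: [0.4754, 0.1174, 0.0654]
eef_rot: [-0.0, 0.876, 0.482, 0.001]
wrist_force: [-1.5, 4.7, 6.7]
opening: 0.459
```

```bash
python3 -c "
from h import *
say()"
```

```text
t 24.23 pos [0.4754 0.1174 0.0654] bin [-207.5   10. ] ang 57.63 F bin [-3.8  3.2] 6.7 T [0.57 0.02 0.24] op 0.459
```

>>> {"api": "move_arm", "payload": {
  "increments": [
    {"tx":-0.002,"ty":0,"tz":0,"turn":0},
    {"tx":-0.004,"ty":0,"tz":0,"turn":0},
    {"tx":-0.006,"ty":0,"tz":0,"turn":0},
    {"tx":-0.0075,"ty":0,"tz":0,"turn":0},
    {"tx":-0.0085,"ty":0,"tz":0,"turn":0}
  ]
}}

```text
time_s: 24.65
eef_pos: [0.4708, 0.1102, 0.0654]
eef_rot: [-0.0, 0.876, 0.482, 0.001]
wrist_force: [-2.1, 5.3, 7.0]
opening: 0.456
```

```bash
python3 -c "
from h import *
say()"
```

```text
t 24.65 pos [0.4708 0.1102 0.0654] bin [-207.4    1.4] ang 57.63 F bin [-4.6  3.3] 7.0 T [0.57 0.02 0.24] op 0.456
```

>>> {"api": "move_arm", "payload": {
  "increments": [
    {"tx":-0.001,"ty":0,"tz":0,"turn":0},
    {"tx":-0.001,"ty":0,"tz":0,"turn":0}
  ]
}}

```text
time_s: 24.82
eef_pos: [0.4701, 0.1091, 0.0654]
eef_rot: [-0.0, 0.876, 0.482, 0.001]
wrist_force: [-3.7, 3.5, 8.3]
opening: 0.454
```

```bash
python3 -c "
from h import *
say()"
```

```text
t 24.82 pos [0.4701 0.1091 0.0654] bin [-2.074e+02  2.000e-01] ang 57.63 F bin [-5.   0.9] 8.3 T [0.3 0.2 0.1] op 0.454
```

>>> {"api": "move_arm", "payload": {
  "increments": [
    {"tx":-0.001,"ty":0,"tz":0,"turn":0},
    {"tx":-0.001,"ty":0,"tz":0,"turn":0}
  ]
}}

```text
time_s: 24.98
eef_pos: [0.4696, 0.1083, 0.0654]
eef_rot: [-0.0, 0.876, 0.482, 0.001]
wrist_force: [-3.2, 3.9, 7.2]
opening: 0.455
```

```bash
python3 -c "
from h import *
say()"
```

```text
t 24.98 pos [0.4696 0.1083 0.0654] bin [-207.4   -0.8] ang 57.63 F bin [-4.8  1.6] 7.2 T [0.32 0.19 0.21] op 0.455
```

>>> {"api": "move_arm", "payload": {
  "increments": [
    {"tx":-0.001,"ty":0,"tz":0,"turn":0},
    {"tx":-0.001,"ty":0,"tz":0,"turn":0}
  ]
}}

```text
time_s: 25.15
eef_pos: [0.469, 0.1074, 0.0654]
eef_rot: [-0.0, 0.876, 0.482, 0.001]
wrist_force: [-3.6, 3.4, 7.6]
opening: 0.456
```

```bash
python3 -c "
from h import *
say()"
```

```text
t 25.15 pos [0.469  0.1074 0.0654] bin [-207.5   -1.8] ang 57.63 F bin [-4.8  0.9] 7.6 T [0.32 0.19 0.16] op 0.456
```

>>> {"api": "move_arm", "payload": {
  "increments": [
    {"tx":-0.001,"ty":0,"tz":0,"turn":0},
    {"tx":-0.001,"ty":0,"tz":0,"turn":0}
  ]
}}

```text
time_s: 25.32
eef_pos: [0.4685, 0.1065, 0.0654]
eef_rot: [-0.0, 0.876, 0.482, 0.001]
wrist_force: [-2.4, 2.3, 6.9]
opening: 0.455
```

```bash
python3 -c "
from h import *
say()
for n,(u0,u1,v0,v1) in {'side':(210,290,150,210)}.items():
    p,d,X=snap(n,'11');cv2.imwrite('pics/z11.png',cv2.resize(p[v0:v1,u0:u1,::-1],None,fx=8,fy=8,interpolation=cv2.INTER_CUBIC))
"
```

```text
t 25.32 pos [0.4685 0.1065 0.0654] bin [-207.4   -2.8] ang 57.63 F bin [-3.3  0.6] 6.9 T [0.29 0.21 0.14] op 0.455
```

View pics/z11.png

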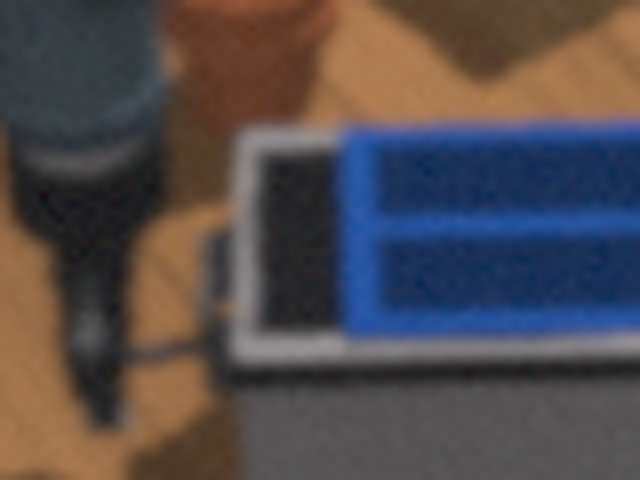

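I've slid 19 mm with only friction felt. I'll come back 1.5 mm towards the slot's middle, ease up a little and check the forces.

>>> {"api": "move_arm", "payload": {
  "increments": [
    {"tx":0.0008,"ty":0,"tz":0,"turn":0},
    {"tx":0.0015,"ty":0,"tz":0,"turn":0},
    {"tx":0.0015,"ty":-0.0003,"tz":-0.001,"turn":0},
    {"tx":0.0015,"ty":-0.0006,"tz":-0.002,"turn":0},
    {"tx":0.0015,"ty":-0.0009,"tz":-0.003,"turn":0}
  ]
}}

```text
time_s: 25.78
eef_pos: [0.4684, 0.1076, 0.0678]
eef_rot: [0.0, 0.876, 0.482, 0.0]
wrist_force: [-0.1, -1.1, 1.3]
opening: 0.461
```

```bash
python3 lid.py
```

```text
t 25.78 pos [0.4684 0.1076 0.0678] bin [-208.2   -2. ] ang 57.6 F bin [ 0.5 -1. ] 1.3 T [-0.02 -0.07  0.06] op 0.461
lid 1.781 lever 0.4241 depth 44.2 844 870
```

>>> {"api": "move_arm", "payload": {
  "increments": [
    {"tx":0,"ty":-0.0002,"tz":-0.001,"turn":0},
    {"tx":0,"ty":-0.0003,"tz":-0.0015,"turn":0}
  ]
}}

```text
time_s: 26.0
eef_pos: [0.468, 0.1078, 0.0693]
eef_rot: [0.0, 0.876, 0.482, 0.0]
wrist_force: [1.0, -0.3, 0.7]
opening: 0.457
```

```bash
python3 lid.py
```

```text
t 26.0 pos [0.468  0.1078 0.0693] bin [-208.6   -2.1] ang 57.6 F bin [1.  0.2] 0.7 T [ 0.11 -0.07  0.17] op 0.457
lid 1.711 lever 0.4073 depth 42.5 721 732
```

>>> {"api": "move_arm", "payload": {
  "increments": [
    {"tx":0,"ty":-0.0002,"tz":-0.001,"turn":0},
    {"tx":0,"ty":-0.0004,"tz":-0.002,"turn":0},
    {"tx":0,"ty":-0.0006,"tz":-0.003,"turn":0}
  ]
}}

```text
time_s: 26.3
eef_pos: [0.4673, 0.108, 0.0721]
eef_rot: [0.0, 0.876, 0.482, 0.0]
wrist_force: [3.4, -1.2, -0.4]
opening: 0.458
```

```bash
python3 lid.py
```

```text
t 26.3 pos [0.4673 0.108  0.0721] bin [-209.2   -2.3] ang 57.58 F bin [3.5 0.8] -0.4 T [ 0.02 -0.13  0.09] op 0.458
lid 1.582 lever 0.3766 depth 39.3 483 484
```

>>> {"api": "move_arm", "payload": {
  "increments": [
    {"tx":0,"ty":0.0004,"tz":-0.001,"turn":0},
    {"tx":0,"ty":0.0004,"tz":-0.002,"turn":0},
    {"tx":0,"ty":0.0004,"tz":-0.002,"turn":0}
  ]
}}

```text
time_s: 26.6
eef_pos: [0.467, 0.1081, 0.0741]
eef_rot: [-0.0, 0.876, 0.482, -0.0]
wrist_force: [0.6, -0.2, 0.7]
opening: 0.459
```

```bash
python3 lid.py
```

```text
t 26.6 pos [0.467  0.1081 0.0741] bin [-209.6   -2.4] ang 57.58 F bin [0.6 0.1] 0.7 T [0.31 0.45 0.  ] op 0.459
lid 1.46 lever 0.3475 depth 36.3 238 250
```

>>> {"api": "move_arm", "payload": {
  "increments": [
    {"tx":0,"ty":-0.0001,"tz":-0.001,"turn":0},
    {"tx":0,"ty":-0.0003,"tz":-0.002,"turn":0},
    {"tx":0,"ty":-0.0005,"tz":-0.003,"turn":0},
    {"tx":0,"ty":-0.0007,"tz":-0.004,"turn":0}
  ]
}}

```text
time_s: 26.98
eef_pos: [0.4665, 0.1084, 0.0781]
eef_rot: [-0.0, 0.876, 0.482, -0.0]
wrist_force: [-1.7, 0.2, -0.7]
opening: 0.455
```

```bash
python3 lid.py; cp pics/sideL.png pics/sideL2.png
```

```text
t 26.98 pos [0.4665 0.1084 0.0781] bin [-210.1   -2.3] ang 57.59 F bin [-1.5 -0.7] -0.7 T [ 0.25  0.61 -0.11] op 0.455
lid 1.295 lever 0.3083 depth 32.3 233 269
```

View pics/sideL2.png

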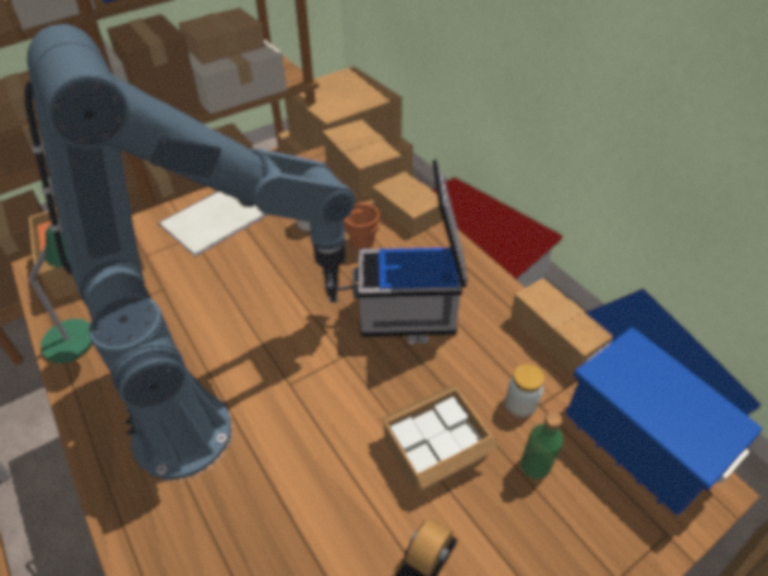

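The lid is following the handle down and is already past the lock range, so the lever is free in its slot. I'll ease it up slowly.

>>> {"api": "move_arm", "payload": {
  "increments": [
    {"tx":0,"ty":-0.0001,"tz":-0.001,"turn":0},
    {"tx":0,"ty":-0.0003,"tz":-0.0025,"turn":0},
    {"tx":0,"ty":-0.0005,"tz":-0.004,"turn":0},
    {"tx":0,"ty":-0.0006,"tz":-0.0055,"turn":0},
    {"tx":0,"ty":-0.0007,"tz":-0.007,"turn":0},
    {"tx":0,"ty":-0.0008,"tz":-0.0085,"turn":0},
    {"tx":0,"ty":-0.0008,"tz":-0.01,"turn":0},
    {"tx":0,"ty":-0.0009,"tz":-0.0115,"turn":0},
    {"tx":0,"ty":-0.0009,"tz":-0.013,"turn":0},
    {"tx":0,"ty":-0.0009,"tz":-0.0145,"turn":0},
    {"tx":0,"ty":-0.0009,"tz":-0.016,"turn":0},
    {"tx":0,"ty":-0.0009,"tz":-0.016,"turn":0}
  ]
}}

```text
time_s: 28.03
eef_pos: [0.4665, 0.1088, 0.0947]
eef_rot: [0.0, 0.876, 0.482, 0.0]
wrist_force: [-4.2, 0.8, 4.8]
opening: 0.458
```

```bash
python3 - <<'E'
from h import *
say()
p,d,X=snap('side','12');cv2.imwrite('pics/z12.png',cv2.resize(p[100:230,200:340,::-1],None,fx=4,fy=4))
E
```

```text
t 28.03 pos [0.4665 0.1088 0.0947] bin [-210.4   -2. ] ang 57.59 F bin [-3.9 -1.6] 4.8 T [ 0.43  0.88 -0.07] op 0.458
```

View pics/z12.png

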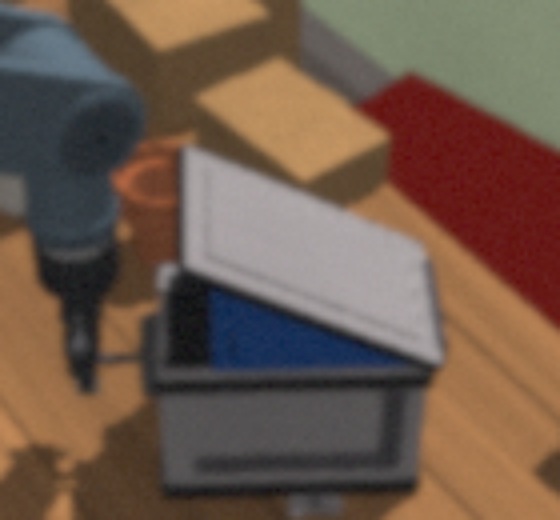

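The lid is at about 0.6 rad. I'll slow down further.

>>> {"api": "move_arm", "payload": {
  "increments": [
    {"tx":0,"ty":0,"tz":-0.001,"turn":0},
    {"tx":0,"ty":0,"tz":-0.002,"turn":0},
    {"tx":0,"ty":0,"tz":-0.003,"turn":0},
    {"tx":0,"ty":0.0001,"tz":-0.004,"turn":0},
    {"tx":0,"ty":0.0001,"tz":-0.005,"turn":0},
    {"tx":0,"ty":0.0002,"tz":-0.006,"turn":0},
    {"tx":0,"ty":0.0003,"tz":-0.007,"turn":0},
    {"tx":0,"ty":0.0004,"tz":-0.008,"turn":0},
    {"tx":0,"ty":0.0005,"tz":-0.009,"turn":0},
    {"tx":0,"ty":0.0006,"tz":-0.0095,"turn":0},
    {"tx":0,"ty":0.0006,"tz":-0.01,"turn":0},
    {"tx":0,"ty":0.0006,"tz":-0.01,"turn":0}
  ]
}}

```text
time_s: 29.08
eef_pos: [0.4672, 0.1083, 0.1045]
eef_rot: [0.0, 0.876, 0.482, 0.0]
wrist_force: [1.0, -1.7, 4.5]
opening: 0.456
```

```bash
python3 - <<'E'
from h import *
say()
p,d,X=snap('side','13');cv2.imwrite('pics/z13.png',cv2.resize(p[100:230,200:340,::-1],None,fx=4,fy=4))
E
```

```text
t 29.08 pos [0.4672 0.1083 0.1045] bin [-209.5   -2.1] ang 57.59 F bin [ 1.7 -0.9] 4.5 T [ 0.15  0.24 -0.03] op 0.456
```

View pics/z13.png

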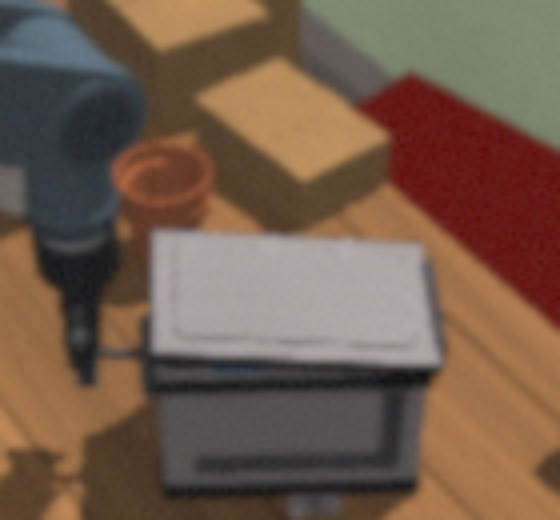

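Nearly shut. Half-millimetre rows from here.

>>> {"api": "move_arm", "payload": {
  "increments": [
    {"tx":0,"ty":0,"tz":-0.0005,"turn":0},
    {"tx":0,"ty":0.0001,"tz":-0.001,"turn":0},
    {"tx":0,"ty":0.0001,"tz":-0.0015,"turn":0},
    {"tx":0,"ty":0.0002,"tz":-0.002,"turn":0},
    {"tx":0,"ty":0.0002,"tz":-0.0025,"turn":0},
    {"tx":0,"ty":0.0003,"tz":-0.003,"turn":0}
  ]
}}

```text
time_s: 29.63
eef_pos: [0.4674, 0.1081, 0.1074]
eef_rot: [0.0, 0.876, 0.482, 0.0]
wrist_force: [4.5, -3.0, 2.6]
opening: 0.457
```

```bash
cat > lid2.py <<'E'
from h import *
say()
p,d,X=snap('side','14');C=w2b(X)*1000;Z=X[...,2]*1000
m=(d>0)&(Z>160)&(Z<330)&(C[...,0]>-130)&(C[...,0]<90)&(abs(C[...,1])<55)
k=np.polyfit(C[...,0][m],Z[m],1);r=Z[m]-np.polyval(k,C[...,0][m]);q=abs(r)<8;k=np.polyfit(C[...,0][m][q],Z[m][q],1);print("lid",-np.arctan(k[0]),k[1],q.sum())
E
python3 lid2.py
```

```text
t 29.63 pos [0.4674 0.1081 0.1074] bin [-209.2   -2.1] ang 57.59 F bin [ 5.4 -0.1] 2.6 T [-0.01 -0.1   0.05] op 0.457
lid -5.210876795052379e-05 182.75980624106737 1263
```

>>> {"api": "move_arm", "payload": {
  "increments": [
    {"tx":0,"ty":0,"tz":-0.0005,"turn":0},
    {"tx":0,"ty":0.0001,"tz":-0.001,"turn":0},
    {"tx":0,"ty":0.0001,"tz":-0.0015,"turn":0}
  ]
}}

```text
time_s: 29.93
eef_pos: [0.4674, 0.108, 0.1086]
eef_rot: [0.0, 0.876, 0.482, 0.0]
wrist_force: [4.7, -2.2, -0.3]
opening: 0.452
```

```bash
python3 lid2.py
```

```text
t 29.93 pos [0.4674 0.108  0.1086] bin [-209.1   -2.2] ang 57.59 F bin [5.2 0.6] -0.3 T [-0.15 -0.44  0.05] op 0.452
lid -0.0013451747391728934 182.76782955066707 1257
```

The lid is at 0 rad and the lever force is gone, so I'll release and rise clear.

>>> {"api": "move_arm", "payload": {
  "increments": [
    {"tx":0,"ty":0.0005,"tz":0,"turn":0},
    {"tx":0,"ty":0.0005,"tz":0,"turn":0},
    {"tx":0,"ty":0.0005,"tz":0,"turn":0}
  ],
  "gripper": 0.68
}}

```text
time_s: 30.23
eef_pos: [0.4663, 0.1082, 0.108]
eef_rot: [-0.001, 0.876, 0.482, -0.001]
wrist_force: [-0.5, -0.1, 0.1]
opening: 0.679
```

>>> {"api": "move_arm", "payload": {
  "increments": [
    {"tx":0,"ty":0,"tz":-0.005,"turn":0},
    {"tx":0,"ty":0,"tz":-0.018,"turn":0},
    {"tx":0,"ty":0,"tz":-0.038,"turn":0},
    {"tx":0,"ty":-0.002,"tz":-0.062,"turn":0},
    {"tx":0,"ty":-0.008,"tz":-0.084,"turn":0},
    {"tx":0,"ty":-0.02,"tz":-0.1,"turn":0},
    {"tx":0,"ty":-0.04,"tz":-0.11,"turn":0},
    {"tx":0,"ty":-0.065,"tz":-0.115,"turn":0},
    {"tx":0,"ty":-0.09,"tz":-0.118,"turn":0},
    {"tx":0,"ty":-0.11,"tz":-0.12,"turn":0},
    {"tx":0,"ty":-0.12,"tz":-0.12,"turn":0},
    {"tx":0,"ty":-0.12,"tz":-0.12,"turn":0}
  ]
}}

```text
time_s: 31.23
eef_pos: [0.3648, 0.1732, 0.2288]
eef_rot: [-0.0, 0.876, 0.483, 0.0]
wrist_force: [0.4, 0.3, -0.6]
opening: 0.68
```

```bash
python3 lid2.py; python3 - <<'E'
from h import *
for n in("side","top"):
    p,d,X=snap(n,"15");C=w2b(X)*1000;Z=X[...,2]*1000;q=p.astype(int)
    red=(q[...,0]>130)&(q[...,1]<60)&(q[...,2]<60)&(Z>70)&(Z<160)&(C[...,0]<-150)&(C[...,0]>-260)&(abs(C[...,1])<60)
    print(n,"handle",np.median(C[red],0),np.median(Z[red]),red.sum())
    z0=np.load(n+"0.npz");X0=cloud(n,z0["p"],z0["d"]);C0=w2b(X0)*1000;Z0=X0[...,2]*1000;q=z0["p"].astype(int)
    red=(q[...,0]>130)&(q[...,1]<60)&(q[...,2]<60)&(Z0>70)&(Z0<160)&(C0[...,0]<-150)&(C0[...,0]>-260)&(abs(C0[...,1])<60)
    print(n,"handle at start",np.median(C0[red],0),np.median(Z0[red]),red.sum())
E
```

```text
t 31.23 pos [0.3648 0.1732 0.2288] bin [-330.7   -2.2] ang 57.72 F bin [0.2 0.5] -0.6 T [-0.02  0.02  0.04] op 0.68
lid 0.00021340812235626209 182.74525543637677 1251
side handle [-205.24678371  -11.12541551] 138.8940597412669 25
side handle at start [-205.38116309   -9.84209943] 139.27060398518898 25
top handle [-208.0637904   -0.6203546] 141.12777329115346 36
top handle at start [-208.10202443   -0.54310878] 140.70119826849538 36
```

View pics/side15.png

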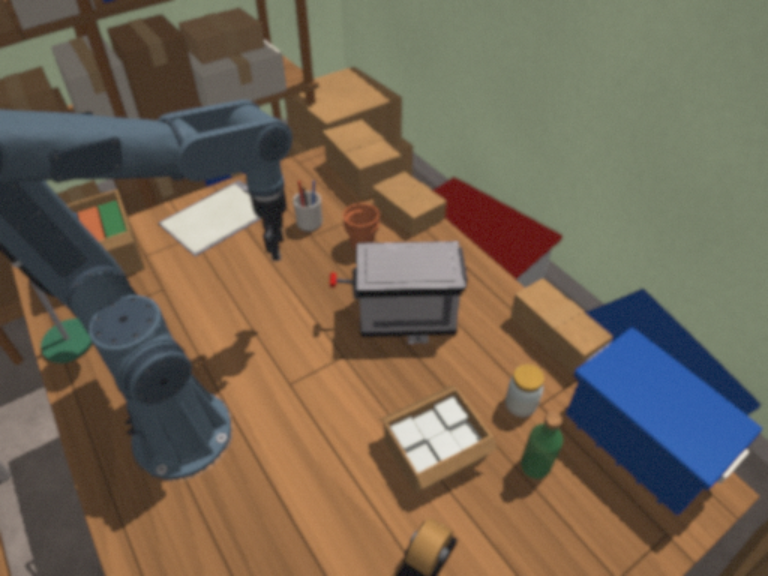

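View pics/top15.png

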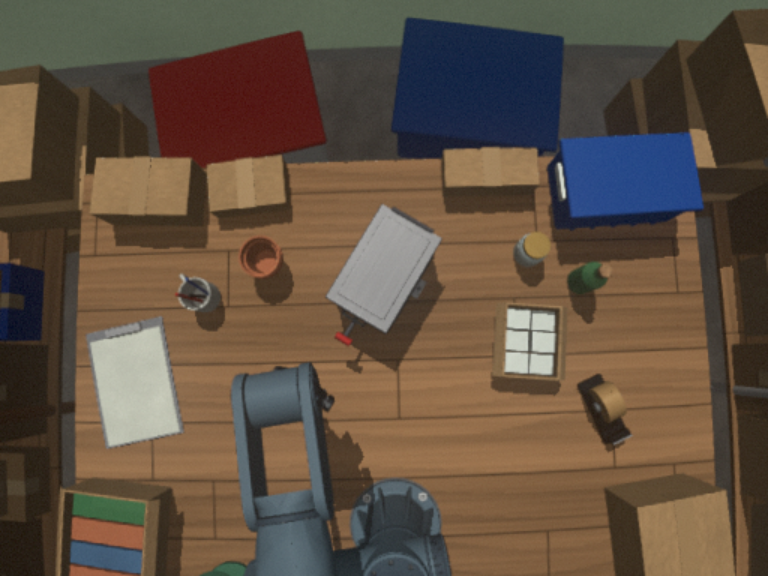

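The lid is shut, with its front corner at (343,338) in the top view as at the start. The handle is back within about 1 mm of its starting position in both cameras, and the bystanders have not moved. The gripper is clear of everything, so I'll hand in.

```bash
python3 -c "
from bench import workorder
print(workorder.hand_in())"
```

```text
the job is handed in; nothing more can be done
None
```

The bucket is back in the bin and the lid is shut. The job is handed in at about 31 s of the 72 s allowed.

- **Opening:** I pinched the handle by its ends and pressed it along its arc to the stop, about 48 mm down, where the force rose to 16 N. I slid it into the notch and let it up to hook, and the lid stayed up by itself.
- **Bucket:** I carried it over and lowered it until its weight came off the gripper, at the expected height. The flange then measured level at about 169 mm all round.
- **Closing:** I pressed the handle to the stop again, slid it back and eased it up in small steps. The lid followed the handle all the way down to shut.

**Last checks:**
- The lid angle reads 0.000 rad.
- The handle is within about 1.3 mm of its starting position in both cameras.
- The bystanders look unmoved.
- The gripper is clear of everything.

**Did not agree:**
- **Slide back:** I went about 19 mm and felt only friction, not the slot's side, so I came back 1.5 mm before letting the lever up. It then rose freely.
- **Sideways force:** It reached about 12 N at the end of the notch, after which I backed off. It stayed below that otherwise.

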